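# Set the stop collar on the threaded stand with the blue gauge

## Task

Slide the blue setting gauge, fork first, along the channel of the stand's white foot until it is fully home against the threaded post, pushing gently. Then, with a light grip and by feel, spin the knurled brass collar down (clockwise seen from above) until it sits snugly on the gauge and nips it lightly (about 10 N), never jamming it down hard. Let go and leave the gauge nipped in place; leave the yellow gauge and everything else on the bench where it is.

Things in the scene. Friction and masses are not known exactly. Their poses are not given: they have to be found in the camera images.
- stand: Fixed stand: white foot, 10 mm thick, x = -60 to +50 mm, y = -50 to +50 mm, with the threaded post. Origin: on the bench, on the post's axis; z up. Two aluminium ribs on the foot, 8 mm high, leave a channel 48 mm wide along the stand's x, straight from x = -35 to +35 mm, flared at its mouth (-58 to -35 mm), through which a gauge enters, moving in +x.
- post: The threaded steel post of the stand, fixed to the foot, 16 mm in diameter, from 10 to 92 mm above the bench. Origin: on its axis at the foot's upper face (10 mm above the bench).
- collar: Knurled brass ring, 42 mm across, 26 mm high, on the post. Origin: on the axis at its underside, z up. Clockwise from above lowers it, 24 mm per turn; it stays where left. At the start its underside is 50 to 56 mm over the bench. Drag 0.05 N m, more once it bears on the gauge. Gripped lightly (about 5 N) across its diameter, fingers slip before it jams; a firm grip can jam it.
- blue_gauge: Blue plastic gauge, 100 g, loose: fork and straight tail, 34 mm high. Origin: at its underside, the point on the post's axis when fully home; x points from tail to open fork end. Fork 44 mm wide, x = -24 to +20 mm; slot 20 mm wide, its end at x = -8 mm meets the post. Tail 14 mm wide, x = -24 to -100 mm. Home: x along the stand's x, underside 10 mm, top 44 mm over the bench.
- blue_tail (a point): Centre of the part of the blue gauge's tail to be gripped (14 mm wide across its y, 34 mm high): 78 mm behind the gauge's origin along its -x, 17 mm above its underside. Axes as the gauge's.
- yellow_gauge: Yellow gauge of the same shape, but its fork is only 26 mm high (its tail 34 mm): the wrong one, to be left where it is. Origin and axes as for the blue one.
- reagent: White reagent bottle, 34 mm in diameter, 70 mm high. Origin at the centre of its underside. A bystander.
- canister: White and orange strip canister, 32 mm in diameter, 90 mm high. Origin at the centre of its underside. A bystander.
- beaker: Small clear beaker, 52 mm in diameter, 45 mm high. Origin at the centre of its underside. A bystander.
- reader: Flat grey hand-held reader lying on the bench, 150 x 75 x 12 mm. Origin at the centre of its underside. A bystander.
- pipette: White pipette with blue parts lying on the bench, about 250 mm long along its x, 26 mm thick. Origin under its body. A bystander.
- carton: White test-kit carton, 80 x 110 x 60 mm. Origin at the centre of its underside. A bystander.
Things that resemble listed ones, but are neither listed nor needed, are in the scene too. There is more than one size of the blue_gauge; the job needs the largest.

How it is judged:
On the way, in this order (a step that is already met when the one before it is completed fails the run):
1. the blue gauge is fully home: on the foot, in the channel, its slot against the post, the collar not yet bearing on it (horizontal distance between blue_gauge and post below 0.005 m and z of blue_gauge in the frame of post below 0.003 m and angle between the x axis of blue_gauge and the x axis of stand, either way round below 0.15 rad and contact force between collar and blue_gauge below 0.5 N), for 0.2 s.
2. the collar has been spun down until it nips the gauge with 1.5 to 20 N (contact force between collar and blue_gauge between 1.5 and 20 N), for 0.2 s.
At the end, for the whole second after the job is handed in: The blue gauge stands flat on the foot (within 2 mm, tilt under 0.06 rad), its origin within 5 mm of the post's axis and along the channel within 0.15 rad; the collar bears on it with 1.5 to 20 N; collar and gauge are at rest and released (all of step 2 and horizontal distance between blue_gauge and post below 0.005 m and z of blue_gauge in the frame of post below 0.002 m and angle between blue_gauge's own z axis and vertical below 0.06 rad and angle between the x axis of blue_gauge and the x axis of stand, either way round below 0.15 rad and angular speed of collar below 0.05 rad/s and linear speed of blue_gauge below 0.01 m/s); the robot touches nothing.
It fails at once if the collar is jammed on the gauge with more than 25 N (contact force between collar and blue_gauge above 25 N).
It fails at once if the gauge is rammed against the post with more than 30 N (contact force between post and blue_gauge above 30 N).
It fails at once if the yellow gauge is shifted by more than 20 mm (distance of yellow_gauge from where it was at the start of the episode above 0.02 m).
It fails at once if a bystander is shifted by more than 20 mm (distance of any of reagent, canister, beaker, reader, pipette, carton from where it was at the start of the episode above 0.02 m).
It also fails if it takes over 72 s, if anything falls off the work surface, if the arm or the gripper's body presses on something with over 40 N, if the wrist force passes 120 N, or if a joint passes its speed limit or range.

## Robot

A 6-joint arm with a two-finger parallel gripper is mounted at the origin on the work surface. World frame = base frame: x ahead of the robot, y to its left, z up, the work surface at z = 0. Lengths are in m, angles in rad, forces in N, time in s.
With the tool pointing down it reaches from about 0.275 to 0.75 m from the base axis. Payload 10.2 kg.
Tool frame: the origin (TCP) lies on the centre line of the jaws, within the pads' length; the fingertips stand 11 mm ahead of it and the grasp point (between the pads) lies 8 mm behind it (nose_length is the distance from the TCP to the fingertips, in m); z points along the fingers, y is the direction in which the jaws open and shut (so a half turn about z gives the same grasp; the last joint's range is limited). The gripper opens to 88 mm and grips with 3 to 60 N. Pads are 18 mm wide; open, the fingers measure 123 mm over their backs; the gripper's body (75 mm by 187 mm) begins 45 mm behind the grasp point.
Start: joints at [-1.495, 0.313, 1.498, -0, 1.331, -0.223], TCP at [0.155, -0.502, 0.223] pointing down, gripper open.
Joint ranges: [-2.94, 2.94], [-0.97, 2.17], [0.19, 2.56], [-1.23, 4.37], [0.02, 3.11], [-2.88, 2.88]. Speed limits (rad/s): [2.39, 2.39, 3.01, 3.14, 3.14, 3.14].

## Interface

Orientations are given as [roll, pitch, yaw] about the fixed x, y, z axes, in that order (R = Rz(yaw) Ry(pitch) Rx(roll)).
In Python, from station import read_state, capture, close_job, look_for, trace, nose_length gives the robot as it stands.
- The arm moves only by the tool step_arm, never from a script. Its argument "moves" is a list of rows, each an object of numbers: "claw": the finger opening in mm, from 0 to 88.1; "dx", "dy", "dz": the shift along the tool's x, y, z as a fraction of full scale; "wx", "wy", "wz": the turn, a rotation vector about the tool's x, y, z as a fraction of full scale. A call has 1 to 10 rows; each row is the pose to reach, as a shift and turn from the pose measured when the call began, along the tool's axes at that moment; what a row does not reach only later rows make up. Full scale, the value 1, is 0.3 m for a shift and 2 rad for a turn. A row lasts 1/10 s, in which the tool goes at most 50 mm and 8.59 degrees, less where a joint would pass 70% of its speed; a pose out of reach is approached as far as the arm can. A call with a number of a shift or a turn outside -1 to 1 is refused whole. A call with a gripper value outside its range is refused whole. The fingers move at their own pace and stop on an object; the grip force is fixed at half the most. Time passes only in rows, so rows that repeat a pose let the fingers close. It gives the time, the measured TCP pose, the force and the opening at its end, in the units of the state.
- read_state(): the state, without advancing time (a new reading comes with each control period).
- capture(name): name is "scene" or "top" or "wrist"; returns a dict with "frame" (480x640x3 uint8, red, green, blue), "depth" (480x640 float32, m along the optical axis (not along the pixel's ray), 0 where there is no reading), "fx", "fy", "cx", "cy" (pixels), "k1" (the pictures are not rectified: a ray, as slopes to the right and down, at radius r is drawn at 1 + k1 r^2 times it, then the intrinsics apply), "R" (3x3) and "t" (3): a world point X has camera coordinates R X + t. Camera axes: x right, y down, z forward; pixel columns grow to the right and rows downward; lengths in m; the calibration is good to about 2 mm. A picture is of the moment at which its call begins.
- close_job(): hands the job in, once; it reports no verdict.
Trained networks look in a picture, given as the dict that the camera call returned (one of the last four; its "shot" number tells which), for a name from the list of things; names that differ only in an ending like _2 or _b are one class to them, and where a whole thing is asked for, a point or a joint stands for the part that bears it (a point fixed in the world has none). Each returns a list of dicts, best first, with "p" (0 to 1); they miss things now and then, are a little off and sometimes report something else, mostly with a low value. They report only what shows in the picture. A call takes as long as a camera call. They do not tell look-alikes from the thing itself.
- look_for(picture, label): "box" ([left, top, right, bottom] in pixels, round what is visible of it).
- trace(picture, label): "mask" (480x640 bool, what is visible of it) and "box" ([left, top, right, bottom] in pixels, round what is visible of it).
The state is a dict: "clock": time; "q": joint angles; "qvel": joint speeds; "joint_torque": joint torques, N m; "position": TCP position; "tool_rot": TCP orientation; "wrist_force": force on the tool from outside, world axes, zero at the start; "ft_torque": the same for the moment, N m; "opening": finger opening in m.
Only numpy, scipy, OpenCV 4.12 (cv2) and the standard library are available. Lean on these libraries where they do the work, as an engineer would, in place of code of your own. Each camera call takes 0.05 s, during which the arm holds its last target. There are 200 camera calls.

## Working session

There is one attempt and no reset: what is moved stays moved. The work goes in short steps, Python scripts to look and compute and a tool call to move; the robot and the scene stay as the last step left them, time stands still between calls to the robot, and variables do not carry over. Pictures are saved under pics/ and viewed, about 8 in all and at most 12, crops included, and the job is handed in when it is done.

Besides the shell and the picture viewer there is one more tool, called after ">>>" as name(argument=value, ...) on one line, values as JSON. step_arm: Moves the arm, as the interface text tells. Its arguments: {"type":"object","properties":{"moves":{"type":"array"}},"required":["moves"]}

```bash
mkdir -p pics; ls; python3 - <<'E'
from station import *
import cv2,numpy as np
s=read_state();print({k:np.round(v,3) for k,v in s.items()},nose_length)
a=capture("scene");b=capture("top")
for n,c in(("scene",a),("top",b)):
    cv2.imwrite(f"pics/{n}0.png",c["frame"][:,:,::-1]);print(n,c["fx"],c["k1"],np.round(c["R"],3).tolist(),np.round(c["t"],3))
E
```

```text
pics
{'clock': np.float64(0.0), 'q': array([-1.495,  0.313,  1.498, -0.   ,  1.331, -0.223]), 'qvel': array([-0.001,  0.002,  0.   , -0.001,  0.001,  0.001]), 'joint_torque': array([ 0.0000e+00, -4.0221e+01, -2.5227e+01,  6.9000e-02,  3.5000e-02,
       -0.0000e+00]), 'position': array([ 0.155, -0.501,  0.223]), 'tool_rot': array([-3.14 , -0.   ,  0.299]), 'wrist_force': array([ 0.222, -0.117, -1.339]), 'ft_torque': array([-0.002, -0.005,  0.035]), 'opening': np.float64(0.088)} 0.011
scene 604.354622128943 -0.09587561582752664 [[0.719, 0.695, 0.009], [0.502, -0.51, -0.698], [-0.481, 0.506, -0.716]] [-0.437 -0.283  1.755]
top 547.9202367769942 -0.04298691005269237 [[-0.01, -1.0, -0.026], [-0.991, 0.013, -0.135], [0.135, 0.024, -0.991]] [0.01  0.614 1.287]
```

View pics/scene0.png

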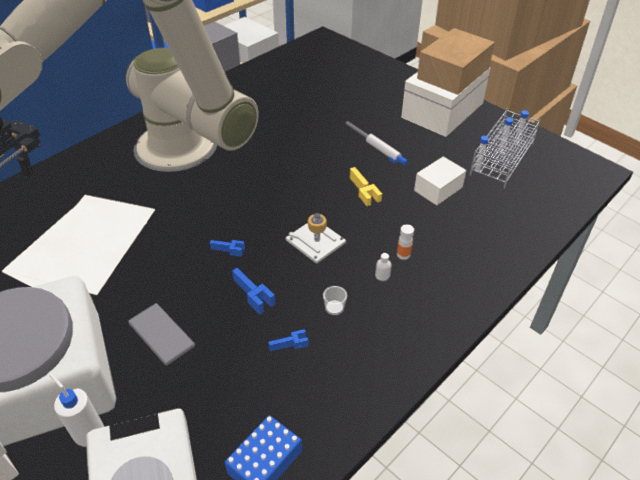

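View pics/top0.png

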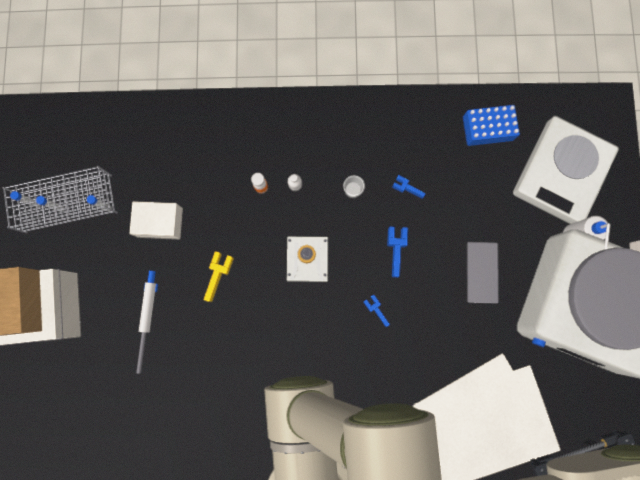

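Top view: the blue gauges are at (398,250), large, and (409,187) and (376,311), both small. The yellow one is at (218,277), and the stand is at (307,258) with its collar. I'll measure these and crop in to check the choice.

```bash
cat > h.py <<'E'
from station import *
import cv2,numpy as np
def K(c): return np.array([[c["fx"],0,c["cx"]],[0,c["fy"],c["cy"]],[0,0,1.]])
def rays(c,uv):
    # slopes of pixels, distortion removed
    d=np.array([c["k1"],0,0,0,0.])
    return cv2.undistortPoints(np.float64(uv).reshape(-1,1,2),K(c),d)[:,0]
def world(c,uv,depth):
    s=rays(c,uv);X=np.c_[s,np.ones(len(s))]*np.ravel(depth)[:,None]
    return (X-c["t"])@np.asarray(c["R"])
def cloud(c,mask):
    v,u=np.nonzero(mask&(c["depth"]>0)); return world(c,np.c_[u,v],c["depth"][v,u])
def proj(c,P):
    r=cv2.Rodrigues(np.asarray(c["R"],float))[0]
    return cv2.projectPoints(np.float64(P).reshape(-1,1,3),r,np.float64(c["t"]),K(c),np.array([c["k1"],0,0,0,0.]))[0][:,0]
FORK=np.array([[-100,-7],[-24,-7],[-24,-22],[20,-22],[20,-10],[-8,-10],[-8,10],[20,10],[20,22],[-24,22],[-24,7],[-100,7]])/1000.
def ortho(c,x0,x1,y0,y1,z,res):
    # rectified view at plane z: col -> x, row -> y (downwards = decreasing y)
    xs=np.arange(x0,x1,res);ys=np.arange(y1,y0,-res);X,Y=np.meshgrid(xs,ys)
    p=proj(c,np.c_[X.ravel(),Y.ravel(),np.full(X.size,z)]).astype(np.float32).reshape(*X.shape,2)
    return cv2.remap(c["frame"],p,None,cv2.INTER_LINEAR)
def fitgauge(c,mask,z,s=1.0):
    # fit the template outline (at top height z) to the mask, x,y,yaw
    from scipy.optimize import minimize
    res=.0005
    P=cloud(c,mask);P=P[abs(P[:,2]-z)<.008]
    m=P[:,:2].mean(0)
    X,Y=np.meshgrid(np.arange(m[0]-.1,m[0]+.1,res),np.arange(m[1]-.1,m[1]+.1,res))
    p=proj(c,np.c_[X.ravel(),Y.ravel(),np.full(X.size,z)]).astype(np.float32).reshape(*X.shape,2)
    I=cv2.GaussianBlur(cv2.remap(mask.astype(np.float32),p,None,cv2.INTER_LINEAR),(0,0),2)
    def cost(q):
        C,S=np.cos(q[2]),np.sin(q[2]);w=FORK*s@np.array([[C,S],[-S,C]])+q[:2]
        t=np.zeros(I.shape,np.float32)
        cv2.fillPoly(t,[np.int32(np.round((w-[m[0]-.1,m[1]-.1])/res*16))],1,shift=4)
        return float(((cv2.GaussianBlur(t,(0,0),2)-I)**2).mean())
    best=None
    for a in np.arange(0,6.28,.35):
        o=m+.035*np.array([np.cos(a),np.sin(a)])
        r=minimize(cost,[*o,a],method="Nelder-Mead",options=dict(initial_simplex=[[*o,a],[o[0]+.015,o[1],a],[o[0],o[1]+.015,a],[*o,a+.3]],maxiter=120))
        if best is None or r.fun<best.fun: best=r
    return best.x,best.fun
E
python3 - <<'E'
from h import *
c=capture("top");f=c["frame"].astype(int)
for l in("blue_gauge","yellow_gauge","collar","stand","post","reagent","canister","beaker"):
    for d in trace(c,l):
        P=cloud(c,d["mask"]);h=np.percentile(P[:,2],90)
        Q=P[P[:,2]>h-.008]
        print(l,round(d["p"],2),np.round(d["box"]),"z90",h.round(3),"mean",Q.mean(0).round(3),cv2.minAreaRect(np.float32(Q[:,:2]*1000)))
        if l=="blue_gauge" : print("   fit",fitgauge(c,d["mask"],.034))
o=ortho(c,.28,.48,-.28,.0,.034,.0005)
o2=ortho(c,.28,.48,-.06,.14,.014,.0005)
im=np.hstack([cv2.resize(o,(400,560)),cv2.resize(o2,(400,400))[:560] if 0 else np.vstack([cv2.resize(o2,(400,400)),np.zeros((160,400,3),np.uint8)])])
cv2.imwrite("pics/crop1.png",im[:,:,::-1])
E
```

```text
blue_gauge 0.69 [366. 296. 388. 326.] z90 0.025 mean [ 0.442 -0.16   0.022] ((437.61285400390625, -163.6321563720703), (78.8868408203125, 28.768354415893555), 33.58684539794922)
   fit (array([ 0.46668182, -0.14278715,  0.57743069]), np.float64(0.0273475032299757))
blue_gauge 0.48 [392. 175. 428. 198.] z90 0.025 mean [ 0.746 -0.246  0.022] ((742.0589599609375, -249.8021240234375), (80.74382019042969, 28.618066787719727), 57.66221237182617)
   fit (array([ 0.75629574, -0.2166579 ,  1.06984496]), np.float64(0.02551448531448841))
blue_gauge 0.32 [387. 227. 407. 275.] z90 0.037 mean [ 0.592 -0.214  0.034] ((583.1358032226562, -213.4202880859375), (44.56040573120117, 119.80022430419922), 85.84264373779297)
   fit (array([ 0.62057615, -0.2143754 , -0.09161772]), np.float64(0.008805900812149048))
blue_gauge 0.26 [285. 235. 327. 282.] z90 0.076 mean [0.575 0.007 0.079] ((575.007080078125, 7.125728607177734), (40.56016540527344, 41.97913360595703), 44.98074722290039)h.py:27: RuntimeWarning: Mean of empty slice.
  m=P[:,:2].mean(0)
  ret = um.true_divide(
Traceback (most recent call last):
  File "h.py", line 28, in fitgauge
    X,Y=np.meshgrid(np.arange(m[0]-.1,m[0]+.1,res),np.arange(m[1]-.1,m[1]+.1,res))
                    ~~~~~~~~~^^^^^^^^^^^^^^^^^^^^^
ValueError: arange: cannot compute length
```

```bash
python3 - <<'E'
from h import *
c=capture("top")
for l in("yellow_gauge","collar","stand","post","reagent","canister","beaker","reader","carton","pipette"):
    for d in trace(c,l):
        P=cloud(c,d["mask"])
        if len(P)<20: continue
        h=np.percentile(P[:,2],90)
        Q=P[P[:,2]>h-.008]
        print(l,round(d["p"],2),np.round(d["box"]),"z90",h.round(3),"mean",Q.mean(0).round(3))
        if l=="stand" and d["p"]>.3:
            Q=P[abs(P[:,2]-.012)<.007];print("   foot",cv2.minAreaRect(np.float32(Q[:,:2]*1000)),np.median(Q[:,2]))
o=ortho(c,.51,.71,-.30,-.12,.034,.0005);o2=ortho(c,.49,.67,-.09,.09,.014,.00045)
im=np.hstack([cv2.resize(o,(400,360)),cv2.resize(o2,(400,400))[:360]])
im=np.hstack([cv2.resize(o,(400,360)),cv2.resize(o2,(360,360))])
cv2.imwrite("pics/crop1.png",im[:,:,::-1])
E
```

```text
yellow_gauge 0.84 [204. 254. 233. 301.] z90 0.035 mean [0.521 0.233 0.032]
collar 0.48 [297. 245. 316. 262.] z90 0.081 mean [0.575 0.007 0.078]
stand 0.83 [284. 236. 326. 282.] z90 0.076 mean [0.575 0.007 0.079]
   foot ((569.7721557617188, 8.75823974609375), (99.7366943359375, 112.28524017333984), 89.4070053100586) 0.010321223386100201
post 0.59 [252. 174. 267. 194.] z90 0.092 mean [0.754 0.121 0.09 ]
post 0.43 [303. 249. 312. 255.] z90 0.095 mean [0.575 0.006 0.091]
reagent 0.7 [288. 177. 299. 189.] z90 0.07 mean [0.76  0.036 0.069]
canister 0.6 [252. 173. 268. 193.] z90 0.092 mean [0.753 0.121 0.09 ]
canister 0.2 [284. 236. 326. 280.] z90 0.076 mean [0.575 0.007 0.079]
beaker 0.65 [343. 176. 362. 197.] z90 0.044 mean [ 0.747 -0.11   0.043]
reader 0.62 [466. 240. 497. 305.] z90 0.015 mean [ 0.53  -0.425  0.012]
carton 0.62 [131. 203. 181. 240.] z90 0.063 mean [0.667 0.378 0.06 ]
pipette 0.65 [136. 268. 160. 373.] z90 0.027 mean [0.451 0.401 0.024]
```

View pics/crop1.png

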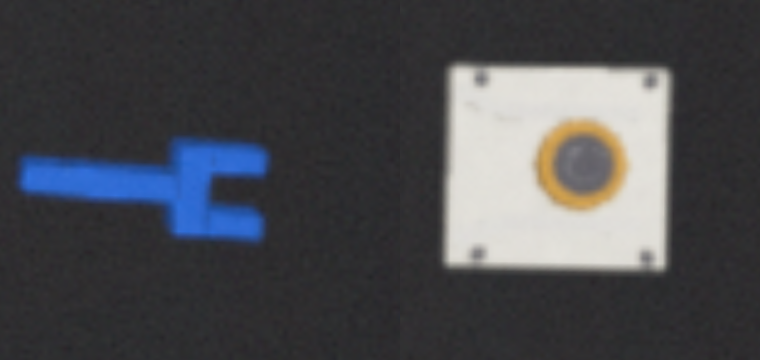

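The right-hand gauge, about 120 x 44 mm and 34 mm high, is the largest, and the fit agrees: origin (0.620,-0.214), yaw -0.09. The stand's mouth faces -x, its yaw is about 0, and the post is at (0.575,0.007). Next I'll move over the gauge for a close look with the wrist camera.

>>> step_arm(moves=[{"claw": 88, "dx": 0.8, "dy": -0.26, "wz": 0.195}, {"claw": 88, "dx": 0.8, "dy": -0.26, "wz": 0.195}, {"claw": 88, "dx": 0.8, "dy": -0.26, "wz": 0.195}, {"claw": 88, "dx": 0.8, "dy": -0.26, "wz": 0.195}, {"claw": 88, "dx": 0.8, "dy": -0.26, "wz": 0.195}, {"claw": 88, "dx": 0.8, "dy": -0.26, "wz": 0.195}, {"claw": 88, "dx": 0.8, "dy": -0.26, "wz": 0.195}, {"claw": 88, "dx": 0.8, "dy": -0.26, "wz": 0.195}])

```text
invalid input
```

>>> step_arm(moves=[{"claw": 88, "dx": 0.8, "dy": -0.26, "dz": 0, "wx": 0, "wy": 0, "wz": 0.195}, {"claw": 88, "dx": 0.8, "dy": -0.26, "dz": 0, "wx": 0, "wy": 0, "wz": 0.195}, {"claw": 88, "dx": 0.8, "dy": -0.26, "dz": 0, "wx": 0, "wy": 0, "wz": 0.195}, {"claw": 88, "dx": 0.8, "dy": -0.26, "dz": 0, "wx": 0, "wy": 0, "wz": 0.195}, {"claw": 88, "dx": 0.8, "dy": -0.26, "dz": 0, "wx": 0, "wy": 0, "wz": 0.195}, {"claw": 88, "dx": 0.8, "dy": -0.26, "dz": 0, "wx": 0, "wy": 0, "wz": 0.195}, {"claw": 88, "dx": 0.8, "dy": -0.26, "dz": 0, "wx": 0, "wy": 0, "wz": 0.195}])

```text
clock: 1.45
position: [0.3618, -0.3557, 0.2233]
tool_rot: [3.141, 0.0, -0.088]
wrist_force: [0.1, -0.7, -0.2]
opening: 0.0881
```

>>> step_arm(moves=[{"claw": 60, "dx": 0.615, "dy": -0.533, "dz": 0, "wx": 0, "wy": 0, "wz": 0}, {"claw": 60, "dx": 0.615, "dy": -0.533, "dz": 0, "wx": 0, "wy": 0, "wz": 0}, {"claw": 60, "dx": 0.615, "dy": -0.533, "dz": 0, "wx": 0, "wy": 0, "wz": 0}, {"claw": 60, "dx": 0.615, "dy": -0.533, "dz": 0, "wx": 0, "wy": 0, "wz": 0}, {"claw": 60, "dx": 0.615, "dy": -0.533, "dz": 0, "wx": 0, "wy": 0, "wz": 0}, {"claw": 60, "dx": 0.615, "dy": -0.533, "dz": 0, "wx": 0, "wy": 0, "wz": 0}, {"claw": 60, "dx": 0.615, "dy": -0.533, "dz": 0, "wx": 0, "wy": 0, "wz": 0}])

```text
clock: 2.15
position: [0.5592, -0.2139, 0.2228]
tool_rot: [3.141, 0.001, -0.089]
wrist_force: [1.1, -0.1, 0.2]
opening: 0.0596
```

```bash
python3 - <<'E'
from h import *
s=read_state();print(np.round(s["position"],4),np.round(s["tool_rot"],3),s["opening"],s["clock"])
c=capture("wrist");R=np.array(c["R"]);print("cam at",(-R.T@c["t"]).round(3),R[2].round(2))
for d in trace(c,"blue_gauge")[:3]:
    P=cloud(c,d["mask"]);print(d["p"],np.round(d["box"]),np.percentile(P[:,2],90).round(4))
    x,e=fitgauge(c,d["mask"],.034);print("fit",x.round(4),e)
cv2.imwrite("pics/w1.png",c["frame"][:,:,::-1])
E
```

```text
[ 0.5592 -0.2139  0.2228] [ 3.141e+00  1.000e-03 -8.900e-02] 0.059550919397249505 2.15
cam at [ 0.637 -0.219  0.385] [-0.3   0.03 -0.95]
0.82 [295. 137. 342. 249.] 0.0359
fit [ 0.6228 -0.2153 -0.0756] 0.0006494836998172104
0.64 [298.   2. 380.  52.] 0.0243h.py:27: RuntimeWarning: Mean of empty slice.
  m=P[:,:2].mean(0)
  ret = um.true_divide(
Traceback (most recent call last):
  File "h.py", line 28, in fitgauge
    X,Y=np.meshgrid(np.arange(m[0]-.1,m[0]+.1,res),np.arange(m[1]-.1,m[1]+.1,res))
                    ~~~~~~~~~^^^^^^^^^^^^^^^^^^^^^
ValueError: arange: cannot compute length
```

>>> step_arm(moves=[{"claw": 40, "dx": -0.0485, "dy": -0.0107, "dz": 0.15, "wx": 0, "wy": 0, "wz": -0.0067}, {"claw": 40, "dx": -0.0485, "dy": -0.0107, "dz": 0.3, "wx": 0, "wy": 0, "wz": -0.0067}, {"claw": 40, "dx": -0.0485, "dy": -0.0107, "dz": 0.45, "wx": 0, "wy": 0, "wz": -0.0067}, {"claw": 40, "dx": -0.0485, "dy": -0.0107, "dz": 0.54, "wx": 0, "wy": 0, "wz": -0.0067}, {"claw": 40, "dx": -0.0485, "dy": -0.0107, "dz": 0.62, "wx": 0, "wy": 0, "wz": -0.0067}, {"claw": 40, "dx": -0.0485, "dy": -0.0107, "dz": 0.67, "wx": 0, "wy": 0, "wz": -0.0067}, {"claw": 40, "dx": -0.0485, "dy": -0.0107, "dz": 0.689, "wx": 0, "wy": 0, "wz": -0.0067}, {"claw": 40, "dx": -0.0485, "dy": -0.0107, "dz": 0.689, "wx": 0, "wy": 0, "wz": -0.0067}])

```text
clock: 3.05
position: [0.544, -0.2107, 0.0168]
tool_rot: [3.141, 0.0, -0.078]
wrist_force: [-0.0, 0.1, -0.5]
opening: 0.0394
```

>>> step_arm(moves=[{"claw": 26, "dx": 0, "dy": 0, "dz": 0, "wx": 0, "wy": 0, "wz": 0}, {"claw": 18, "dx": 0, "dy": 0, "dz": 0, "wx": 0, "wy": 0, "wz": 0}, {"claw": 12, "dx": 0, "dy": 0, "dz": 0, "wx": 0, "wy": 0, "wz": 0}, {"claw": 5, "dx": 0, "dy": 0, "dz": 0, "wx": 0, "wy": 0, "wz": 0}, {"claw": 5, "dx": 0, "dy": 0, "dz": 0, "wx": 0, "wy": 0, "wz": 0}])

```text
clock: 3.55
position: [0.5443, -0.2109, 0.0173]
tool_rot: [3.141, -0.0, -0.078]
wrist_force: [-0.4, -0.2, 4.0]
opening: 0.0118
```

```bash
python3 - <<'E'
from h import *
s=read_state();print(np.round(s["position"],4),s["opening"],s["clock"],np.round(s["wrist_force"],2))
c=capture("wrist")
cv2.imwrite("pics/w2.png",c["frame"][:,:,::-1])
E
```

```text
[ 0.5443 -0.2109  0.0173] 0.011796667520313267 3.55 [-0.44 -0.21  3.97]
```

View pics/w2.png

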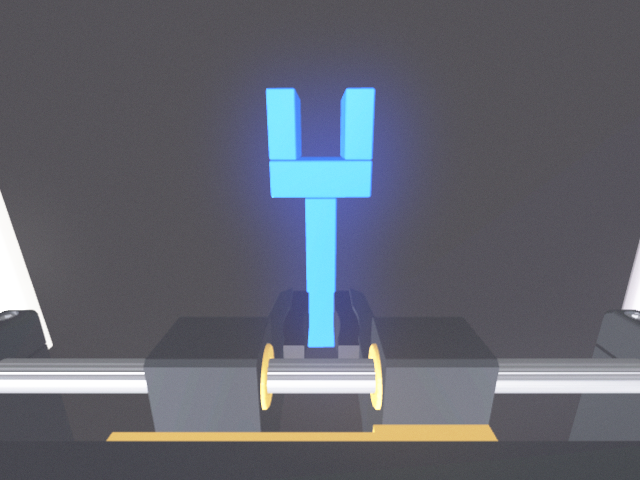

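The wrist picture shows the large blue gauge with its tail gripped between the pads at (320,340) and the fork at (320,140). I'll lift it and carry it to in front of the channel mouth.

>>> step_arm(moves=[{"claw": 5, "dx": 0, "dy": 0, "dz": -0.1, "wx": 0, "wy": 0, "wz": 0}, {"claw": 5, "dx": 0, "dy": 0, "dz": -0.233, "wx": 0, "wy": 0, "wz": 0}, {"claw": 5, "dx": -0.09, "dy": -0.1, "dz": -0.233, "wx": 0, "wy": 0, "wz": 0}, {"claw": 5, "dx": -0.18, "dy": -0.2, "dz": -0.233, "wx": 0, "wy": 0, "wz": 0}, {"claw": 5, "dx": -0.27, "dy": -0.3, "dz": -0.233, "wx": 0, "wy": 0, "wz": 0}, {"claw": 5, "dx": -0.36, "dy": -0.4, "dz": -0.233, "wx": 0, "wy": 0, "wz": -0.034}, {"claw": 5, "dx": -0.45, "dy": -0.5, "dz": -0.233, "wx": 0, "wy": 0, "wz": -0.034}, {"claw": 5, "dx": -0.545, "dy": -0.6, "dz": -0.233, "wx": 0, "wy": 0, "wz": -0.034}, {"claw": 5, "dx": -0.545, "dy": -0.686, "dz": -0.233, "wx": 0, "wy": 0, "wz": -0.034}, {"claw": 5, "dx": -0.545, "dy": -0.686, "dz": -0.233, "wx": 0, "wy": 0, "wz": -0.034}])

```text
clock: 4.6
position: [0.3966, 0.0092, 0.087]
tool_rot: [3.141, 0.0, -0.007]
wrist_force: [0.9, -0.3, -1.3]
opening: 0.012
```

```bash
python3 - <<'E'
from h import *
s=read_state();print(np.round(s["position"],4),np.round(s["tool_rot"],3),s["opening"],s["clock"],np.round(s["wrist_force"],2))
c=capture("wrist")
for d in trace(c,"blue_gauge")[:1]:
    P=cloud(c,d["mask"]);z=np.percentile(P[:,2],80);print("gauge",d["p"],z.round(4),fitgauge(c,d["mask"],z))
    cv2.imwrite("pics/w3m.png",d["mask"]*255)
for l in("stand","collar","post"):
  for d in trace(c,l)[:2]:
    P=cloud(c,d["mask"]);h=np.percentile(P[:,2],95);Q=P[P[:,2]>h-.006];print(l,d["p"],np.round(d["box"]),h.round(4),cv2.minEnclosingCircle(np.float32(Q[:,:2]*1000)))
    if l=="stand":
        Q=P[abs(P[:,2]-.010)<.004];print("  foot",cv2.minAreaRect(np.float32(Q[:,:2]*1000)),np.median(Q[:,2]))
cv2.imwrite("pics/w3.png",c["frame"][:,:,::-1])
E
```

```text
[0.3966 0.0092 0.087 ] [ 3.141  0.    -0.007] 0.011994780597122315 4.6 [ 0.88 -0.26 -1.34]
gauge 0.56 0.0238 (array([ 0.46759108, -0.13552657,  0.62466471]), np.float64(0.026380956172943115))
stand 0.73 [242.   0. 404.  80.] 0.019 ((529.4595947265625, 8.779062271118164), 47.872737884521484)
  foot ((536.58447265625, 8.786357879638672), (100.38910675048828, 43.631961822509766), 88.88080596923828) 0.010680430578749239
stand 0.49 [268.  89. 375. 347.] 0.1049 ((436.6826171875, 10.7979154586792), 61.67548751831055)
  foot ((0.0, 0.0), (0.0, 0.0), 0.0) nan[ WARN:0@4.668] global loadsave.cpp:1063 imwrite_ Unsupported depth image for selected encoder is fallbacked to CV_8U.
  return _methods._mean(a, axis=axis, dtype=dtype,
  ret = ret.dtype.type(ret / rcount)
```

View pics/w3.png

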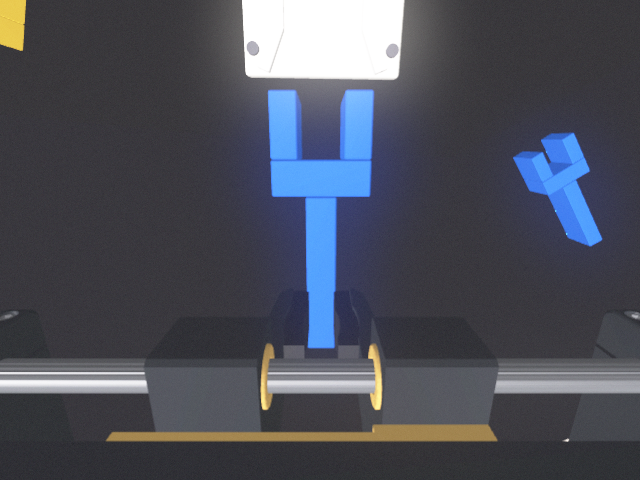

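The gauge is held straight (fork at (320,140)). The foot is ahead, with its mouth edge at row 78, its flared ribs at (275,50) and (370,55), and its screws at (252,48) and (392,51). Next I'll measure the gauge against the foot in this same view.

```bash
python3 - <<'E'
from h import *
c=capture("wrist");f=c["frame"].astype(int)
m=(f[...,2]>120)&(f[...,2]-f[...,0]>60);n,l,st,_=cv2.connectedComponentsWithStats(m.astype(np.uint8))
m=l==l[150,320] if l[150,320] else l==l[180,320]
P=cloud(c,m);z=np.percentile(P[:,2],[50,70,80,90]);print(z.round(4),[ (x.round(4),round(e,5)) for x,e in [fitgauge(c,m,zz) for zz in (.102,.104,.106)]])
b=capture("top")
for k,cc in(("w",c),("t",b)):
    for d in trace(cc,"stand")[:1]:
        w=d["mask"]|0; P=cloud(cc,w>0);Q=P[abs(P[:,2]-.0105)<.005]
        hull=Q[:,:2]
        # side edges: extreme y per x bin
        xs=np.arange(.517,.620 if k=="t" else .55,.004);E=[]
        for x in xs:
            q=hull[abs(hull[:,0]-x)<.002]
            if len(q)>5:E.append((x,q[:,1].min(),q[:,1].max()))
        E=np.array(E);print(k,"lo",np.polyfit(E[:,0]-.575,E[:,1],1).round(4),"hi",np.polyfit(E[:,0]-.575,E[:,2],1).round(4),len(E),"x",hull[:,0].min().round(4),hull[:,0].max().round(4))
# collar/post circles in top
for l,z in(("collar",.08),("post",.092)):
    for d in trace(b,l):
        P=cloud(b,d["mask"]);Q=P[P[:,2]>.07]
        if len(Q)>10:print(l,d["p"],np.percentile(Q[:,2],[10,30,50,90]).round(4),cv2.minEnclosingCircle(np.float32(Q[:,:2]*1000)),Q.mean(0).round(4))
E
```

```text
[0.1015 0.1024 0.1031 0.1041] [(array([0.4757, 0.0068, 6.2737]), np.float64(0.00174)), (array([ 0.4762,  0.0069, -0.0072]), np.float64(0.00199)), (array([0.4762, 0.0069, 6.276 ]), np.float64(0.00266))]
w lo [-0.0432 -0.0428] hi [-0.0257  0.0576] 9 x 0.514 0.5593
t lo [-0.0214 -0.0409] hi [0.0186 0.055 ] 26 x 0.5152 0.6262
collar 0.68 [0.074  0.0758 0.0772 0.0814] ((574.971923828125, 6.856152057647705), 21.068565368652344) [0.5744 0.0067 0.0776]
```

>>> step_arm(moves=[{"claw": 5, "dx": 0, "dy": 0, "dz": 0.08, "wx": 0, "wy": 0, "wz": 0}, {"claw": 5, "dx": 0, "dy": 0, "dz": 0.15, "wx": 0, "wy": 0, "wz": 0}, {"claw": 5, "dx": 0, "dy": 0, "dz": 0.192, "wx": 0, "wy": 0, "wz": 0}, {"claw": 5, "dx": 0, "dy": 0, "dz": 0.192, "wx": 0, "wy": 0, "wz": 0}, {"claw": 5, "dx": 0, "dy": 0, "dz": 0.192, "wx": 0, "wy": 0, "wz": 0}])

```text
clock: 5.65
position: [0.3975, 0.0067, 0.0296]
tool_rot: [3.141, -0.0, -0.011]
wrist_force: [0.9, 0.2, -0.1]
opening: 0.012
```

```bash
cat > rel.py <<'E'
from h import *
import warnings;warnings.simplefilter("ignore")
s=read_state();print(np.round(s["position"],4),np.round(s["tool_rot"],3),s["opening"],s["clock"],np.round(s["wrist_force"],2),np.round(s["ft_torque"],3))
for k in("wrist","top"):
    c=capture(k);f=c["frame"].astype(int)
    m=(f[...,2]>110)&(f[...,2]-f[...,0]>60)
    px=np.int32(proj(c,[[s["position"][0]+.05,s["position"][1],.045]])[0].round())
    n,l,st,ce=cv2.connectedComponentsWithStats(m.astype(np.uint8))
    i=min((i for i in range(1,n) if st[i,4]>60),key=lambda i:np.hypot(*(ce[i]-px)))
    m=l==i;P=cloud(c,m);z=np.percentile(P[:,2],[50,80]);x,e=fitgauge(c,m,.046);print(k,"gauge z",z.round(4),x.round(4),round(e,5))
    w=(f.min(2)>140)&(f.max(2)-f.min(2)<40)
    for z in(.010,):
        # foot: white pixels with depth near the foot's upper face
        v,u=np.nonzero(w);P=world(c,np.c_[u,v],c["depth"][v,u]);Q=P[(abs(P[:,2]-z)<.006)&(abs(P[:,0]-.57)<.07)&(abs(P[:,1])<.08)]
        E=np.array([(a,q[:,1].min(),q[:,1].max()) for a in np.arange(.52,.62,.004) if len(q:=Q[abs(Q[:,0]-a)<.002])>8])
        print("  foot: centre y(x)=",np.polyfit(E[:,0]-.575,(E[:,1]+E[:,2])/2,1).round(4),"mean y",((E[:,1]+E[:,2])/2).mean().round(4),"width",(E[:,2]-E[:,1]).mean().round(4),"x",Q[:,0].min().round(4),Q[:,0].max().round(4))
cv2.imwrite("pics/rel.png",capture("wrist")["frame"][:,:,::-1])
E
python3 rel.py
```

```text
[0.3975 0.0067 0.0296] [ 3.141 -0.    -0.011] 0.012011818220692166 5.65 [ 0.86  0.23 -0.13] [ 0.009  0.033 -0.029]
wrist gauge z [0.0443 0.0458] [0.4759 0.0071 6.2721] 0.00175
  foot: centre y(x)= [-0.0122  0.0083] mean y 0.0088 width 0.1 x 0.514 0.5396
top gauge z [0.0426 0.0452] [4.7510e-01 5.6000e-03 6.2549e+00] 0.02208
  foot: centre y(x)= [-0.009   0.0072] mean y 0.0073 width 0.0966 x 0.5154 0.6237
```

Cross-checked, the stand axis is at y≈0.007, yaw≈-0.01 and the post is at x≈0.5745. The gauge needs to go about +1 mm in y. I'll enter the mouth slowly.

>>> step_arm(moves=[{"claw": 5, "dx": 0.03, "dy": -0.006, "dz": 0.002, "wx": 0, "wy": 0, "wz": 0}, {"claw": 5, "dx": 0.06, "dy": -0.006, "dz": 0.002, "wx": 0, "wy": 0, "wz": 0}, {"claw": 5, "dx": 0.09, "dy": -0.006, "dz": 0.002, "wx": 0, "wy": 0, "wz": 0}, {"claw": 5, "dx": 0.12, "dy": -0.006, "dz": 0.002, "wx": 0, "wy": 0, "wz": 0}, {"claw": 5, "dx": 0.14, "dy": -0.006, "dz": 0.002, "wx": 0, "wy": 0, "wz": 0}, {"claw": 5, "dx": 0.14, "dy": -0.006, "dz": 0.002, "wx": 0, "wy": 0, "wz": 0}, {"claw": 5, "dx": 0.14, "dy": -0.006, "dz": 0.002, "wx": 0, "wy": 0, "wz": 0}])

```text
clock: 6.5
position: [0.4319, 0.0098, 0.0273]
tool_rot: [-3.139, 0.02, -0.009]
wrist_force: [-34.4, -1.1, 14.3]
opening: 0.013
```

```bash
python3 rel.py
```

```text
[0.4319 0.0098 0.0273] [-3.139  0.02  -0.009] 0.013012628325561599 6.5 [-34.35  -1.14  14.3 ] [-0.122  5.632 -0.083]
wrist gauge z [0.0443 0.0456] [ 0.4987  0.0095 -0.0226] 0.004
  foot: centre y(x)= [-0.0165  0.0079] mean y 0.0084 width 0.0996 x 0.5148 0.5714
top gauge z [0.0427 0.0455] [ 0.5893 -0.0016  0.0684] 0.04549
  foot: centre y(x)= [-0.0075  0.0071] mean y 0.0072 width 0.097 x 0.5133 0.6237
```

View pics/rel.png

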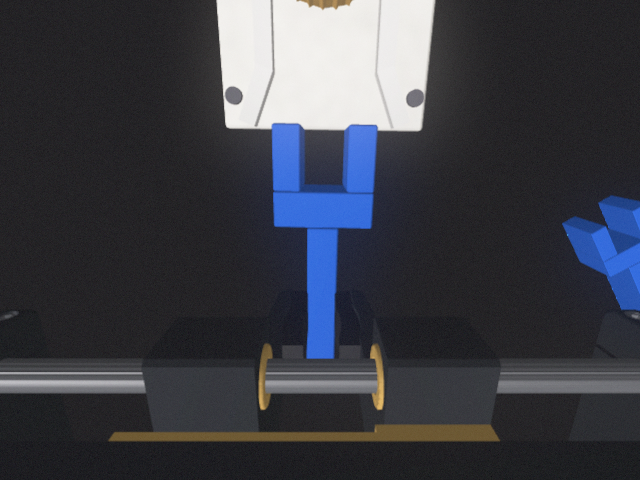

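The picture shows the fork tips stopped on the foot's front edge at (287,127) and (360,127), and the gauge has slid back in the grip. I'll back off, set it on the bench, regrasp further back and go in higher.

>>> step_arm(moves=[{"claw": 5, "dx": -0.03, "dy": 0.006, "dz": 0, "wx": -0.001, "wy": 0.01, "wz": 0}, {"claw": 5, "dx": -0.06, "dy": 0.006, "dz": 0, "wx": -0.001, "wy": 0.01, "wz": 0}, {"claw": 5, "dx": -0.08, "dy": 0.006, "dz": 0.01, "wx": -0.001, "wy": 0.01, "wz": 0}, {"claw": 5, "dx": -0.08, "dy": 0.006, "dz": 0.02, "wx": -0.001, "wy": 0.01, "wz": 0}, {"claw": 5, "dx": -0.08, "dy": 0.006, "dz": 0.02, "wx": -0.001, "wy": 0.01, "wz": 0}])

```text
clock: 7.15
position: [0.4083, 0.0081, 0.0217]
tool_rot: [-3.141, -0.0, -0.009]
wrist_force: [-0.1, 0.2, -1.1]
opening: 0.0129
```

```bash
python3 - <<'E'
from h import *
s=read_state();print(np.round(s["position"],4),np.round(s["tool_rot"],4),s["opening"],s["clock"],np.round(s["wrist_force"],2))
c=capture("wrist");f=c["frame"].astype(int)
m=(f[...,2]>110)&(f[...,2]-f[...,0]>60);n,l,st,ce=cv2.connectedComponentsWithStats(m.astype(np.uint8))
m=l==l[240,321];P=cloud(c,m)
for z in(.036,.04,.044):print(z,fitgauge(c,m,z))
P=P[P[:,2]>.025]
print("tilt: z vs x",np.polyfit(P[:,0]-P[:,0].mean(),P[:,2],1).round(4),"med by x",[(round(a,3),np.median(P[abs(P[:,0]-a)<.006,2]).round(4)) for a in np.arange(P[:,0].min()+.006,P[:,0].max(),.015)])
E
```

```text
[0.4083 0.0081 0.0217] [-3.1414e+00 -1.0000e-04 -8.9000e-03] 0.01291940784926513 7.15 [-0.08  0.19 -1.13]
0.036 (array([ 0.47469628,  0.00832725, -0.01294409]), np.float64(0.0020546279847621918))
0.04 (array([0.47494292, 0.00838778, 6.26906164]), np.float64(0.0035174405202269554))
0.044 (array([0.47565077, 0.0083655 , 6.26716423]), np.float64(0.005482228472828865))
tilt: z vs x [-0.0604  0.0383] med by x [(np.float64(0.388), np.float64(0.0415)), (np.float64(0.403), np.float64(0.0409)), (np.float64(0.418), np.float64(0.0401)), (np.float64(0.433), np.float64(0.0393)), (np.float64(0.448), np.float64(0.0384)), (np.float64(0.463), np.float64(0.0377)), (np.float64(0.478), np.float64(0.0368)), (np.float64(0.493), np.float64(0.0362))]
```

>>> step_arm(moves=[{"claw": 5, "dx": 0, "dy": 0, "dz": 0.008, "wx": 0, "wy": 0, "wz": 0}, {"claw": 14, "dx": 0, "dy": 0, "dz": 0.008, "wx": 0, "wy": 0, "wz": 0}, {"claw": 24, "dx": 0, "dy": 0, "dz": 0.01, "wx": 0, "wy": 0, "wz": 0}, {"claw": 24, "dx": 0, "dy": 0, "dz": 0.01, "wx": 0, "wy": 0, "wz": 0}, {"claw": 24, "dx": -0.045, "dy": 0, "dz": 0.022, "wx": 0, "wy": 0, "wz": 0}, {"claw": 24, "dx": -0.045, "dy": 0, "dz": 0.022, "wx": 0, "wy": 0, "wz": 0}, {"claw": 24, "dx": -0.045, "dy": 0, "dz": 0.022, "wx": 0, "wy": 0, "wz": 0}, {"claw": 18, "dx": -0.045, "dy": 0, "dz": 0.022, "wx": 0, "wy": 0, "wz": 0}])

```text
clock: 8.0
position: [0.3955, 0.0081, 0.0155]
tool_rot: [3.142, -0.001, -0.009]
wrist_force: [0.0, 0.9, 0.4]
opening: 0.0189
```

```bash
cat > g.py <<'E'
from h import *
import sys
s=read_state();print(np.round(s["position"],4),np.round(s["tool_rot"],4),s["opening"],s["clock"],np.round(s["wrist_force"],2))
c=capture("wrist");f=c["frame"].astype(int)
m=(f[...,2]>110)&(f[...,2]-f[...,0]>60);n,l,st,ce=cv2.connectedComponentsWithStats(m.astype(np.uint8))
m=l==l[240,321];P=cloud(c,m);P=P[P[:,2]>.02+float(sys.argv[1])-.034]
print("med by x",[(round(a,3),np.median(P[abs(P[:,0]-a)<.006,2]).round(4)) for a in np.arange(P[:,0].min()+.006,P[:,0].max(),.02)])
x,e=fitgauge(c,m,float(sys.argv[1]));print(x.round(4),e)
cv2.imwrite("pics/g.png",c["frame"][:,:,::-1])
E
python3 g.py .034
```

```text
[0.3955 0.0081 0.0155] [ 3.1415e+00 -1.1000e-03 -8.9000e-03] 0.01894417676600065 8.0 [0.04 0.87 0.39]
med by x [(np.float64(0.38), np.float64(0.0347)), (np.float64(0.4), np.float64(0.0348)), (np.float64(0.42), np.float64(0.0348)), (np.float64(0.44), np.float64(0.0347)), (np.float64(0.46), np.float64(0.0347)), (np.float64(0.48), np.float64(0.0346))]
[ 0.4732  0.0078 -0.0208] 0.008117101155221462
```

>>> step_arm(moves=[{"claw": 12, "dx": 0, "dy": 0, "dz": 0, "wx": 0, "wy": 0, "wz": 0}, {"claw": 5, "dx": 0, "dy": 0, "dz": 0, "wx": 0, "wy": 0, "wz": 0}, {"claw": 5, "dx": 0, "dy": 0, "dz": 0, "wx": 0, "wy": 0, "wz": 0}, {"claw": 5, "dx": 0, "dy": 0, "dz": 0, "wx": 0, "wy": 0, "wz": 0}, {"claw": 5, "dx": 0, "dy": 0, "dz": -0.02, "wx": 0, "wy": 0, "wz": 0}, {"claw": 5, "dx": 0, "dy": 0, "dz": -0.04, "wx": 0, "wy": 0, "wz": 0}, {"claw": 5, "dx": 0, "dy": 0, "dz": -0.053, "wx": 0, "wy": 0, "wz": 0}, {"claw": 5, "dx": 0, "dy": 0, "dz": -0.053, "wx": 0, "wy": 0, "wz": 0}, {"claw": 5, "dx": 0, "dy": 0, "dz": -0.053, "wx": 0, "wy": 0, "wz": 0}])

```text
clock: 8.95
position: [0.3954, 0.0081, 0.0314]
tool_rot: [3.142, -0.001, -0.009]
wrist_force: [0.6, -0.0, -1.0]
opening: 0.013
```

```bash
python3 g.py .05
```

```text
[0.3954 0.0081 0.0314] [ 3.1415e+00 -1.2000e-03 -8.8000e-03] 0.01300200959016448 8.95 [ 0.57 -0.03 -0.98]
med by x [(np.float64(0.38), np.float64(0.0509)), (np.float64(0.4), np.float64(0.0507)), (np.float64(0.42), np.float64(0.0503)), (np.float64(0.44), np.float64(0.0499)), (np.float64(0.46), np.float64(0.0494)), (np.float64(0.48), np.float64(0.049))]
[ 0.4731  0.0083 -0.0101] 0.005051868036389351
```

>>> step_arm(moves=[{"claw": 5, "dx": 0, "dy": 0, "dz": 0, "wx": 0, "wy": 0.01, "wz": 0}, {"claw": 5, "dx": 0.03, "dy": 0, "dz": 0, "wx": 0, "wy": 0.01, "wz": 0}, {"claw": 5, "dx": 0.06, "dy": -0.001, "dz": 0, "wx": 0, "wy": 0.01, "wz": 0}, {"claw": 5, "dx": 0.09, "dy": -0.001, "dz": 0, "wx": 0, "wy": 0.01, "wz": 0}, {"claw": 5, "dx": 0.12, "dy": -0.001, "dz": 0, "wx": 0, "wy": 0.01, "wz": 0}, {"claw": 5, "dx": 0.12, "dy": -0.001, "dz": 0, "wx": 0, "wy": 0.01, "wz": 0}])

```text
clock: 9.6
position: [0.4326, 0.0079, 0.0313]
tool_rot: [3.141, -0.022, -0.009]
wrist_force: [-0.3, -0.1, -1.1]
opening: 0.0128
```

```bash
python3 g.py .05
```

```text
[0.4326 0.0079 0.0313] [ 3.1414 -0.0217 -0.0086] 0.012826243296207924 9.6 [-0.26 -0.06 -1.12]
med by x [(np.float64(0.416), np.float64(0.0505)), (np.float64(0.436), np.float64(0.0506)), (np.float64(0.456), np.float64(0.0506)), (np.float64(0.476), np.float64(0.0506)), (np.float64(0.496), np.float64(0.0506)), (np.float64(0.516), np.float64(0.0505))]
[0.5099 0.0084 6.2715] 0.0010197377996519208
```

View pics/g.png

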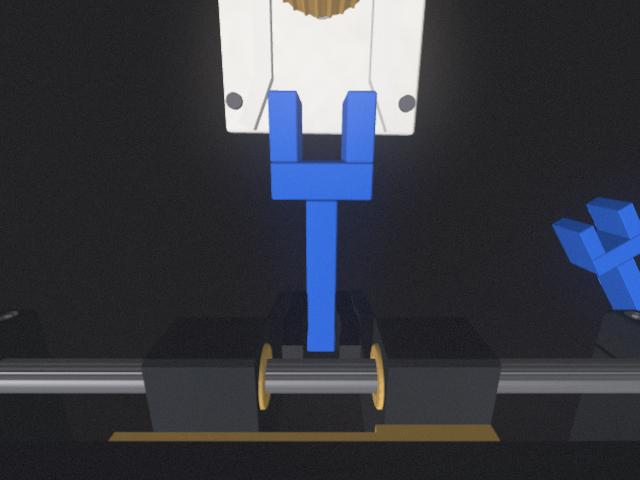

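The gauge is now level, its fork centred over the channel mouth (fork centre 322 px, channel centre 322 px). I'll continue inward and lower to about 1.5 mm above the foot.

>>> step_arm(moves=[{"claw": 5, "dx": 0.03, "dy": -0.001, "dz": 0.005, "wx": 0, "wy": 0, "wz": 0}, {"claw": 5, "dx": 0.06, "dy": -0.001, "dz": 0.01, "wx": 0, "wy": 0, "wz": 0}, {"claw": 5, "dx": 0.09, "dy": -0.001, "dz": 0.016, "wx": 0, "wy": 0, "wz": 0}, {"claw": 5, "dx": 0.12, "dy": -0.001, "dz": 0.017, "wx": 0, "wy": 0, "wz": 0}, {"claw": 5, "dx": 0.14, "dy": -0.001, "dz": 0.018, "wx": 0, "wy": 0, "wz": 0}, {"claw": 5, "dx": 0.16, "dy": -0.001, "dz": 0.0185, "wx": 0, "wy": 0, "wz": 0}, {"claw": 5, "dx": 0.16, "dy": -0.001, "dz": 0.0185, "wx": 0, "wy": 0, "wz": 0}])

```text
clock: 10.35
position: [0.4805, 0.0079, 0.0266]
tool_rot: [3.142, -0.021, -0.008]
wrist_force: [-0.7, -1.1, -0.6]
opening: 0.0131
```

```bash
python3 g.py .0445
```

```text
[0.4805 0.0079 0.0266] [ 3.1415 -0.0211 -0.0084] 0.013083941377537725 10.35 [-0.67 -1.05 -0.6 ]
med by x [(np.float64(0.464), np.float64(0.0458)), (np.float64(0.484), np.float64(0.0459)), (np.float64(0.504), np.float64(0.0459)), (np.float64(0.524), np.float64(0.0459)), (np.float64(0.544), np.float64(0.0459)), (np.float64(0.564), np.float64(0.0459))]
[ 0.5574  0.0084 -0.0102] 0.009967937134206295
```

>>> step_arm(moves=[{"claw": 5, "dx": 0.015, "dy": 0, "dz": 0, "wx": 0, "wy": 0, "wz": 0}, {"claw": 5, "dx": 0.03, "dy": 0, "dz": 0.0005, "wx": 0, "wy": 0, "wz": 0}, {"claw": 5, "dx": 0.04, "dy": 0, "dz": 0.001, "wx": 0, "wy": 0, "wz": 0}, {"claw": 5, "dx": 0.045, "dy": 0, "dz": 0.001, "wx": 0, "wy": 0, "wz": 0}, {"claw": 5, "dx": 0.045, "dy": 0, "dz": 0.001, "wx": 0, "wy": 0, "wz": 0}])

```text
clock: 10.9
position: [0.4936, 0.0079, 0.0265]
tool_rot: [-3.142, -0.021, -0.008]
wrist_force: [-0.1, -0.6, -2.1]
opening: 0.0131
```

>>> step_arm(moves=[{"claw": 5, "dx": 0.002, "dy": 0, "dz": 0, "wx": 0, "wy": 0, "wz": 0}, {"claw": 5, "dx": 0.004, "dy": 0, "dz": 0, "wx": 0, "wy": 0, "wz": 0}, {"claw": 5, "dx": 0.004, "dy": 0, "dz": 0, "wx": 0, "wy": 0, "wz": 0}])

```text
clock: 11.2
position: [0.4948, 0.0079, 0.0265]
tool_rot: [-3.142, -0.021, -0.008]
wrist_force: [0.1, 0.9, -1.5]
opening: 0.013
```

>>> step_arm(moves=[{"claw": 5, "dx": 0.002, "dy": 0, "dz": 0, "wx": 0, "wy": 0, "wz": 0}, {"claw": 5, "dx": 0.004, "dy": 0, "dz": 0, "wx": 0, "wy": 0, "wz": 0}, {"claw": 5, "dx": 0.004, "dy": 0, "dz": 0, "wx": 0, "wy": 0, "wz": 0}])

```text
clock: 11.5
position: [0.4961, 0.0079, 0.0266]
tool_rot: [3.142, -0.021, -0.008]
wrist_force: [0.1, -0.4, -1.4]
opening: 0.0133
```

>>> step_arm(moves=[{"claw": 5, "dx": 0.002, "dy": 0, "dz": 0, "wx": 0, "wy": 0, "wz": 0}, {"claw": 5, "dx": 0.003, "dy": 0, "dz": 0, "wx": 0, "wy": 0, "wz": 0}, {"claw": 5, "dx": 0.003, "dy": 0, "dz": 0, "wx": 0, "wy": 0, "wz": 0}])

```text
clock: 11.8
position: [0.497, 0.0078, 0.0266]
tool_rot: [3.142, -0.021, -0.008]
wrist_force: [-0.1, -0.5, -1.7]
opening: 0.0131
```

>>> step_arm(moves=[{"claw": 5, "dx": 0.002, "dy": 0, "dz": 0, "wx": 0, "wy": 0, "wz": 0}, {"claw": 5, "dx": 0.003, "dy": 0, "dz": 0, "wx": 0, "wy": 0, "wz": 0}, {"claw": 5, "dx": 0.003, "dy": 0, "dz": 0, "wx": 0, "wy": 0, "wz": 0}])

```text
clock: 12.1
position: [0.498, 0.0078, 0.0266]
tool_rot: [3.142, -0.021, -0.008]
wrist_force: [-0.7, -0.5, -1.3]
opening: 0.013
```

>>> step_arm(moves=[{"claw": 5, "dx": 0.002, "dy": 0, "dz": 0, "wx": 0, "wy": 0, "wz": 0}, {"claw": 5, "dx": 0.003, "dy": 0, "dz": 0, "wx": 0, "wy": 0, "wz": 0}, {"claw": 5, "dx": 0.003, "dy": 0, "dz": 0, "wx": 0, "wy": 0, "wz": 0}])

```text
clock: 12.4
position: [0.4982, 0.008, 0.0264]
tool_rot: [-3.141, -0.019, -0.008]
wrist_force: [-3.3, 0.1, 0.6]
opening: 0.0126
```

>>> step_arm(moves=[{"claw": 5, "dx": 0.002, "dy": 0, "dz": 0, "wx": 0, "wy": 0, "wz": 0}, {"claw": 5, "dx": 0.003, "dy": 0, "dz": 0, "wx": 0, "wy": 0, "wz": 0}, {"claw": 5, "dx": 0.003, "dy": 0, "dz": 0, "wx": 0, "wy": 0, "wz": 0}])

```text
clock: 12.7
position: [0.4982, 0.0081, 0.0262]
tool_rot: [-3.141, -0.017, -0.008]
wrist_force: [-6.7, -0.0, 0.9]
opening: 0.0137
```

Contact is felt at about 7 N, so the gauge is against the post. I'll relax the push, set it down on the foot, open, and retreat upward.

>>> step_arm(moves=[{"claw": 5, "dx": -0.001, "dy": 0, "dz": 0.003, "wx": 0, "wy": 0, "wz": 0}, {"claw": 5, "dx": -0.001, "dy": 0, "dz": 0.004, "wx": 0, "wy": 0, "wz": 0}, {"claw": 13, "dx": -0.001, "dy": 0, "dz": 0.004, "wx": 0, "wy": 0, "wz": 0}, {"claw": 16, "dx": -0.001, "dy": 0, "dz": 0.004, "wx": 0, "wy": 0, "wz": 0}, {"claw": 26, "dx": -0.001, "dy": 0, "dz": 0.004, "wx": 0, "wy": 0, "wz": 0}, {"claw": 26, "dx": -0.001, "dy": 0, "dz": 0.004, "wx": 0, "wy": 0, "wz": 0}])

```text
clock: 13.3
position: [0.4983, 0.008, 0.0251]
tool_rot: [-3.141, -0.018, -0.008]
wrist_force: [0.4, 0.9, -0.8]
opening: 0.0259
```

```bash
python3 g.py .0445
```

```text
[0.4983 0.008  0.0251] [-3.1412 -0.0176 -0.0082] 0.025870662240045274 13.3 [ 0.45  0.91 -0.79]
med by x [(np.float64(0.481), np.float64(0.0446)), (np.float64(0.501), np.float64(0.0448)), (np.float64(0.521), np.float64(0.0448)), (np.float64(0.541), np.float64(0.0448))]
[0.5603 0.0095 0.004 ] 0.03252862021327019
```

View pics/g.png

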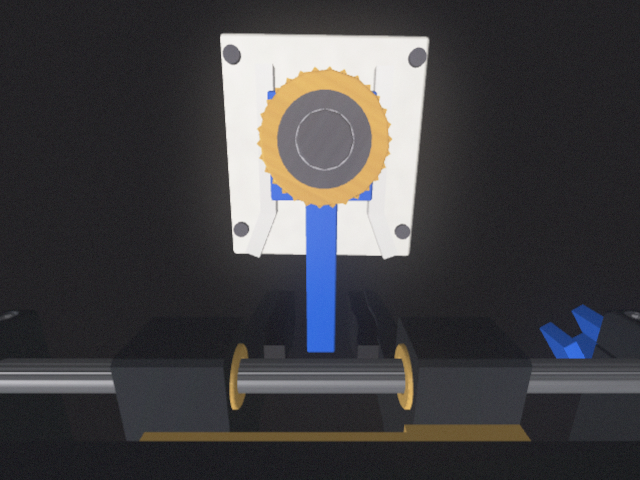

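The gauge is flat in the channel with its fork under the collar (collar (325,137), post top (325,139), fork edges at 270–372 px). I'll measure the collar in this view, then go up.

```bash
cat > col.py <<'E'
from h import *
from scipy.optimize import least_squares
def col(cam):
    c=capture(cam)
    for d in trace(c,"collar")[:1]:
        P=cloud(c,d["mask"]);print(cam,"p",round(d["p"],2),"z pct",np.percentile(P[:,2],[5,25,50,75,95]).round(4))
        z=np.median(P[P[:,2]>.06,2]);v,u=np.nonzero(d["mask"])
        w=(d["mask"]*255).astype(np.uint8);cn=max(cv2.findContours(w,0,1)[0],key=len)[:,0]
        (x,y),ax,a=cv2.fitEllipse(cn)
        for zz in(.076,.080): 
            r=rays(c,[[x,y]])[0];R=np.array(c["R"]);D=R.T@np.r_[r,1];o=-R.T@c["t"];p=o+D*(zz-o[2])/D[2];print("  ellipse",np.round([x,y,*ax],1),"at z",zz,p.round(4))
if __name__=="__main__":
    s=read_state();print(np.round(s["position"],4),np.round(s["tool_rot"],4),np.round(s["q"],3),s["clock"])
    col("wrist");col("top")
E
python3 col.py
```

```text
[0.4982 0.008  0.025 ] [-3.1412 -0.0173 -0.0082] [-0.222  0.506  1.805  0.006  0.814  1.353] 13.35
wrist p 0.67 z pct [0.0768 0.0776 0.0781 0.0786 0.0793]
  ellipse [323.6 137.1 129.8 136.3] at z 0.076 [0.5766 0.0077 0.076 ]
  ellipse [323.6 137.1 129.8 136.3] at z 0.08 [0.5765 0.0078 0.08  ]
top p 0.57 z pct [0.0721 0.0755 0.077  0.0788 0.0822]
  ellipse [306.1 253.2  15.9  17.1] at z 0.076 [0.575  0.0062 0.076 ]
  ellipse [306.1 253.2  15.9  17.1] at z 0.08 [0.5746 0.0061 0.08  ]
```

>>> step_arm(moves=[{"claw": 26, "dx": 0, "dy": 0, "dz": -0.1, "wx": 0, "wy": 0, "wz": 0}, {"claw": 60, "dx": 0, "dy": 0, "dz": -0.22, "wx": 0, "wy": 0, "wz": 0}, {"claw": 60, "dx": 0, "dy": 0, "dz": -0.37, "wx": 0, "wy": -0.0088, "wz": 0}, {"claw": 60, "dx": 0, "dy": 0, "dz": -0.37, "wx": 0, "wy": -0.0088, "wz": 0}, {"claw": 60, "dx": 0, "dy": 0, "dz": -0.37, "wx": 0, "wy": -0.0088, "wz": 0}])

```text
clock: 14.05
position: [0.4963, 0.008, 0.1362]
tool_rot: [-3.141, -0.001, -0.008]
wrist_force: [-1.1, -0.0, -0.7]
opening: 0.0557
```

>>> step_arm(moves=[{"claw": 60, "dx": 0.264, "dy": 0.002, "dz": 0, "wx": 0, "wy": 0, "wz": -0.07}, {"claw": 60, "dx": 0.264, "dy": 0.002, "dz": 0, "wx": 0, "wy": 0, "wz": -0.14}, {"claw": 60, "dx": 0.264, "dy": 0.002, "dz": 0, "wx": 0, "wy": 0, "wz": -0.21}, {"claw": 60, "dx": 0.264, "dy": 0.002, "dz": 0, "wx": 0, "wy": 0, "wz": -0.28}, {"claw": 60, "dx": 0.264, "dy": 0.002, "dz": 0, "wx": 0, "wy": 0, "wz": -0.35}, {"claw": 60, "dx": 0.264, "dy": 0.002, "dz": 0, "wx": 0, "wy": 0, "wz": -0.42}, {"claw": 60, "dx": 0.264, "dy": 0.002, "dz": 0, "wx": 0, "wy": 0, "wz": -0.49}, {"claw": 60, "dx": 0.264, "dy": 0.002, "dz": 0, "wx": 0, "wy": 0, "wz": -0.56}, {"claw": 60, "dx": 0.264, "dy": 0.002, "dz": 0, "wx": 0, "wy": 0, "wz": -0.63}, {"claw": 60, "dx": 0.264, "dy": 0.002, "dz": 0, "wx": 0, "wy": 0, "wz": -0.7}])

```text
clock: 15.05
position: [0.5747, 0.0069, 0.1341]
tool_rot: [-3.139, -0.0, 1.398]
wrist_force: [-1.2, 0.5, 0.5]
opening: 0.06
```

>>> step_arm(moves=[{"claw": 60, "dx": 0, "dy": 0, "dz": 0, "wx": 0, "wy": 0, "wz": -0.07}, {"claw": 60, "dx": 0, "dy": 0, "dz": 0, "wx": 0, "wy": 0, "wz": -0.14}, {"claw": 60, "dx": 0, "dy": 0, "dz": 0, "wx": 0, "wy": 0, "wz": -0.21}, {"claw": 60, "dx": 0, "dy": 0, "dz": 0, "wx": 0, "wy": 0, "wz": -0.28}, {"claw": 60, "dx": 0, "dy": 0, "dz": 0, "wx": 0, "wy": 0, "wz": -0.34}, {"claw": 60, "dx": 0, "dy": 0, "dz": 0, "wx": 0, "wy": 0, "wz": -0.34}, {"claw": 60, "dx": 0, "dy": 0, "dz": 0, "wx": 0, "wy": 0, "wz": -0.34}])

```text
clock: 15.75
position: [0.5743, 0.0069, 0.1329]
tool_rot: [-3.138, -0.003, 2.074]
wrist_force: [0.0, -0.9, -0.1]
opening: 0.0599
```

```bash
cat > st.py <<'E'
from h import *
s=read_state();p=s["position"];y=s["tool_rot"][2]
print("pos",np.round(p,4),"rot",np.round(s["tool_rot"],4),"F",np.round(s["wrist_force"],2),"T",np.round(s["ft_torque"],3),"open",round(s["opening"]*1000,2),"t",round(s["clock"],2),"q",np.round(s["q"],2))
d=np.array([.5755,.0067])-p[:2];X=np.array([np.cos(y),np.sin(y)]);Y=np.array([np.sin(y),-np.cos(y)])
print("tool shift to axis mm:",(d@X*1000).round(2),(d@Y*1000).round(2)," x,y world of tool x",X.round(3),Y.round(3))
E
python3 st.py
```

```text
pos [0.5743 0.0069 0.1329] rot [-3.1382 -0.0034  2.0743] F [ 0.   -0.87 -0.11] T [-0.034 -0.162  0.014] open 59.92 t 15.75 q [-0.19  0.5   1.46  0.    1.18 -0.7 ]
tool shift to axis mm: -0.81 0.98  x,y world of tool x [-0.482  0.876] [0.876 0.482]
```

>>> step_arm(moves=[{"claw": 60, "dx": -0.0027, "dy": 0.0033, "dz": 0.06, "wx": 0, "wy": 0, "wz": 0}, {"claw": 60, "dx": -0.0027, "dy": 0.0033, "dz": 0.12, "wx": 0, "wy": 0, "wz": 0}, {"claw": 60, "dx": -0.0027, "dy": 0.0033, "dz": 0.18, "wx": 0, "wy": 0, "wz": 0}, {"claw": 60, "dx": -0.0027, "dy": 0.0033, "dz": 0.226, "wx": 0, "wy": 0, "wz": 0}, {"claw": 60, "dx": -0.0027, "dy": 0.0033, "dz": 0.226, "wx": 0, "wy": 0, "wz": 0}, {"claw": 60, "dx": -0.0027, "dy": 0.0033, "dz": 0.226, "wx": 0, "wy": 0, "wz": 0}])

```text
clock: 16.35
position: [0.5754, 0.0068, 0.0653]
tool_rot: [-3.138, -0.003, 2.073]
wrist_force: [-0.7, -0.2, 0.6]
opening: 0.0602
```

```bash
python3 st.py
```

```text
pos [0.5754 0.0068 0.0653] rot [-3.1383 -0.0033  2.0734] F [-0.71 -0.19  0.6 ] T [-0.019 -0.151 -0.002] open 60.24 t 16.35 q [-0.19  0.59  1.52  0.    1.04 -0.69]
tool shift to axis mm: -0.17 0.08  x,y world of tool x [-0.482  0.876] [0.876 0.482]
```

>>> step_arm(moves=[{"claw": 50, "dx": 0, "dy": 0, "dz": 0, "wx": 0, "wy": 0, "wz": 0}, {"claw": 44, "dx": 0, "dy": 0, "dz": 0, "wx": 0, "wy": 0, "wz": 0}, {"claw": 43, "dx": 0, "dy": 0, "dz": 0, "wx": 0, "wy": 0, "wz": 0}, {"claw": 42.2, "dx": 0, "dy": 0, "dz": 0, "wx": 0, "wy": 0, "wz": 0}, {"claw": 42.2, "dx": 0, "dy": 0, "dz": 0, "wx": 0, "wy": 0, "wz": 0}])

```text
clock: 16.85
position: [0.5754, 0.0068, 0.0655]
tool_rot: [-3.138, -0.003, 2.073]
wrist_force: [0.1, -0.1, -0.0]
opening: 0.042
```

```bash
python3 st.py
```

```text
pos [0.5754 0.0068 0.0655] rot [-3.1385 -0.0032  2.0734] F [ 0.06 -0.05 -0.04] T [ 0.015 -0.121 -0.009] open 42.04 t 16.85 q [-0.19  0.59  1.52  0.    1.04 -0.69]
tool shift to axis mm: -0.14 0.05  x,y world of tool x [-0.482  0.876] [0.876 0.482]
```

>>> step_arm(moves=[{"claw": 41.5, "dx": 0, "dy": 0, "dz": 0, "wx": 0, "wy": 0, "wz": 0}, {"claw": 41.5, "dx": 0, "dy": 0, "dz": 0, "wx": 0, "wy": 0, "wz": 0}, {"claw": 41.5, "dx": 0, "dy": 0, "dz": 0, "wx": 0, "wy": 0, "wz": 0}])

```text
clock: 17.15
position: [0.5754, 0.0068, 0.0655]
tool_rot: [-3.139, -0.003, 2.073]
wrist_force: [0.7, -0.1, -0.1]
opening: 0.0415
```

```bash
python3 st.py
```

```text
pos [0.5754 0.0068 0.0655] rot [-3.1385 -0.0032  2.0734] F [ 0.69 -0.14 -0.08] T [-0.036 -0.141 -0.011] open 41.48 t 17.15 q [-0.19  0.59  1.52  0.    1.04 -0.69]
tool shift to axis mm: -0.13 0.04  x,y world of tool x [-0.482  0.876] [0.876 0.482]
```

>>> step_arm(moves=[{"claw": 41.0, "dx": 0, "dy": 0, "dz": 0, "wx": 0, "wy": 0, "wz": 0}, {"claw": 41.0, "dx": 0, "dy": 0, "dz": 0, "wx": 0, "wy": 0, "wz": 0}, {"claw": 41.0, "dx": 0, "dy": 0, "dz": 0.001, "wx": 0, "wy": 0, "wz": 0.04}, {"claw": 41.0, "dx": 0, "dy": 0, "dz": 0.002, "wx": 0, "wy": 0, "wz": 0.08}, {"claw": 41.0, "dx": 0, "dy": 0, "dz": 0.003, "wx": 0, "wy": 0, "wz": 0.12}, {"claw": 41.0, "dx": 0, "dy": 0, "dz": 0.004, "wx": 0, "wy": 0, "wz": 0.15}, {"claw": 41.0, "dx": 0, "dy": 0, "dz": 0.004, "wx": 0, "wy": 0, "wz": 0.15}])

```text
clock: 17.85
position: [0.5754, 0.0068, 0.0642]
tool_rot: [-3.138, -0.002, 1.773]
wrist_force: [-0.3, 0.5, -0.5]
opening: 0.0409
```

```bash
python3 st.py; python3 - <<'E'
from h import *
c=capture("wrist");cv2.imwrite("pics/k1.png",c["frame"][:,:,::-1])
for d in trace(c,"collar")[:1]:
    P=cloud(c,d["mask"]);print(d["p"],d["box"],np.percentile(P[:,2],[10,50,90]).round(4))
for d in trace(capture("top"),"collar")[:1]: print(d["box"])
E
```

```text
pos [0.5754 0.0068 0.0642] rot [-3.1376e+00 -2.1000e-03  1.7729e+00] F [-0.31  0.47 -0.46] T [-0.072 -0.075 -0.016] open 40.88 t 17.85 q [-0.19  0.59  1.52  0.    1.03 -0.39]
tool shift to axis mm: -0.11 0.1  x,y world of tool x [-0.201  0.98 ] [0.98  0.201]
0.67 [277.9, 253.4, 364.6, 340.1] [0.0651 0.0778 0.0789]
```

View pics/k1.png

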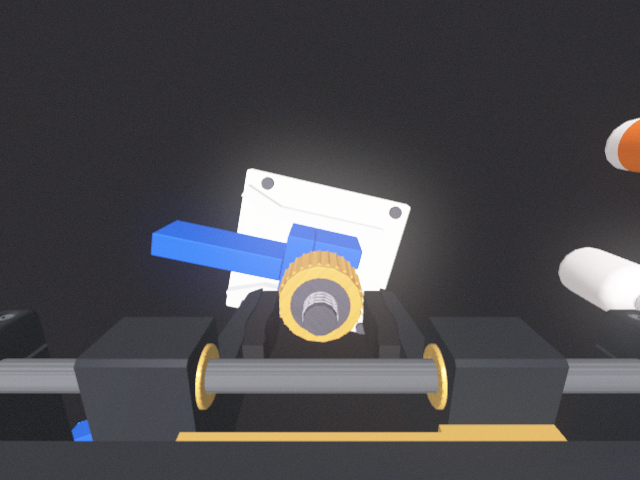

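The collar at (321,296) shows no drag yet: Tz≈0 and the opening follows the command, so the pads aren't touching it. I'll close further in small steps.

>>> step_arm(moves=[{"claw": 40.5, "dx": 0, "dy": 0, "dz": 0, "wx": 0, "wy": 0, "wz": 0}, {"claw": 40, "dx": 0, "dy": 0, "dz": 0, "wx": 0, "wy": 0, "wz": 0}, {"claw": 40, "dx": 0, "dy": 0, "dz": 0, "wx": 0, "wy": 0, "wz": 0}, {"claw": 40, "dx": 0, "dy": 0, "dz": 0, "wx": 0, "wy": 0, "wz": 0}])

```text
clock: 18.45
position: [0.5754, 0.0068, 0.0643]
tool_rot: [-3.138, -0.002, 1.775]
wrist_force: [-0.8, -0.5, -0.0]
opening: 0.0401
```

>>> step_arm(moves=[{"claw": 39.5, "dx": 0, "dy": 0, "dz": 0, "wx": 0, "wy": 0, "wz": 0}, {"claw": 39, "dx": 0, "dy": 0, "dz": 0, "wx": 0, "wy": 0, "wz": 0}, {"claw": 39, "dx": 0, "dy": 0, "dz": 0, "wx": 0, "wy": 0, "wz": 0}, {"claw": 39, "dx": 0, "dy": 0, "dz": 0, "wx": 0, "wy": 0, "wz": 0}])

```text
clock: 18.85
position: [0.5754, 0.0068, 0.0643]
tool_rot: [-3.138, -0.002, 1.775]
wrist_force: [0.1, 0.1, -0.3]
opening: 0.0388
```

```bash
python3 st.py
```

```text
pos [0.5754 0.0068 0.0643] rot [-3.1377e+00 -2.1000e-03  1.7748e+00] F [ 0.12  0.1  -0.26] T [-0.022 -0.097  0.001] open 38.84 t 18.85 q [-0.19  0.59  1.52  0.    1.03 -0.4 ]
tool shift to axis mm: -0.12 0.09  x,y world of tool x [-0.203  0.979] [0.979 0.203]
```

>>> step_arm(moves=[{"claw": 39, "dx": 0, "dy": 0, "dz": 0.001, "wx": 0, "wy": 0, "wz": 0.04}, {"claw": 39, "dx": 0, "dy": 0, "dz": 0.002, "wx": 0, "wy": 0, "wz": 0.08}, {"claw": 39, "dx": 0, "dy": 0, "dz": 0.0025, "wx": 0, "wy": 0, "wz": 0.1}])

```text
clock: 19.15
position: [0.5754, 0.0068, 0.0635]
tool_rot: [-3.137, -0.001, 1.572]
wrist_force: [0.8, -0.4, 0.8]
opening: 0.0391
```

```bash
python3 st.py;python3 - <<'E'
from h import *
c=capture("wrist");cv2.imwrite("pics/k2.png",cv2.resize(c["frame"][230:400,200:440,::-1],None,fx=3,fy=3))
E
```

```text
pos [0.5754 0.0068 0.0635] rot [-3.1373e+00 -1.3000e-03  1.5720e+00] F [ 0.79 -0.35  0.78] T [-0.038 -0.04  -0.007] open 39.1 t 19.15 q [-0.19  0.59  1.52  0.    1.03 -0.19]
tool shift to axis mm: -0.09 0.11  x,y world of tool x [-0.001  1.   ] [1.    0.001]
```

View pics/k2.png

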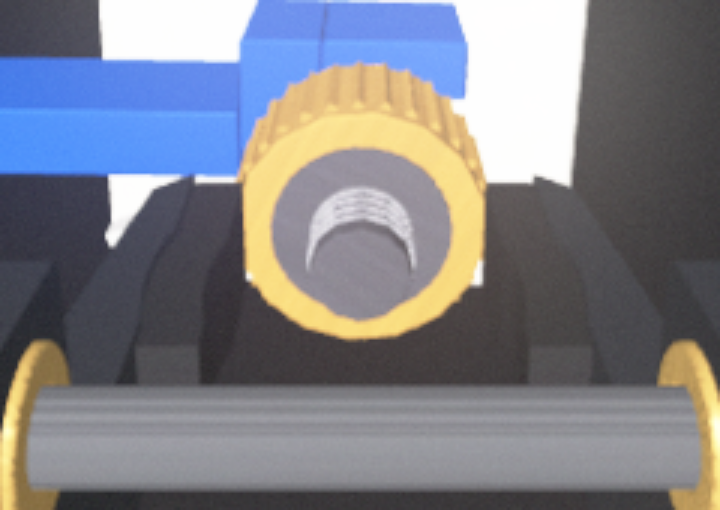

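The crop shows the pads beside the collar at about (245,200) and (485,200), with contact unclear. I'll check the collar's height numerically.

```bash
cat > hz.py <<'E'
from h import *
# height of the collar's top: median depth height of brass pixels near the axis, above z=.06
for n in range(2):
  for k in("wrist","top"):
    c=capture(k);u=proj(c,[[.5755,.0067,.076]])[0];f=cv2.cvtColor(c["frame"],cv2.COLOR_RGB2HSV)
    m=(f[...,0]>10)&(f[...,0]<28)&(f[...,1]>90)
    P=cloud(c,m);P=P[(np.hypot(P[:,0]-.5755,P[:,1]-.0067)<.024)&(np.hypot(P[:,0]-.5755,P[:,1]-.0067)>.0145)&(P[:,2]>.06)]
    h,e=np.histogram(P[:,2],np.arange(.06,.09,.0005));i=h.argmax();Q=P[abs(P[:,2]-e[i]-.00025)<.0012];print(k,len(Q),"top",Q[:,2].mean().round(5))
E
python3 hz.py
```

```text
wrist 2065 top 0.07785
top 0 top nan
wrist 2048 top 0.07788
top 0 top nanhz.py:8: RuntimeWarning: Mean of empty slice.
  h,e=np.histogram(P[:,2],np.arange(.06,.09,.0005));i=h.argmax();Q=P[abs(P[:,2]-e[i]-.00025)<.0012];print(k,len(Q),"top",Q[:,2].mean().round(5))
  ret = ret.dtype.type(ret / rcount)
```

The collar hasn't turned (top 77.9 mm), so there's no contact yet. This height measure repeats to about 0.03 mm, so it's a good feedback signal. I'll close further.

>>> step_arm(moves=[{"claw": 38.5, "dx": 0, "dy": 0, "dz": 0, "wx": 0, "wy": 0, "wz": 0}, {"claw": 38, "dx": 0, "dy": 0, "dz": 0, "wx": 0, "wy": 0, "wz": 0}, {"claw": 38, "dx": 0, "dy": 0, "dz": 0, "wx": 0, "wy": 0, "wz": 0}, {"claw": 38, "dx": 0, "dy": 0, "dz": 0, "wx": 0, "wy": 0, "wz": 0}])

```text
clock: 19.8
position: [0.5754, 0.0068, 0.0635]
tool_rot: [-3.137, -0.001, 1.576]
wrist_force: [0.2, 0.5, -0.5]
opening: 0.0381
```

>>> step_arm(moves=[{"claw": 37.5, "dx": 0, "dy": 0, "dz": 0, "wx": 0, "wy": 0, "wz": 0}, {"claw": 37, "dx": 0, "dy": 0, "dz": 0, "wx": 0, "wy": 0, "wz": 0}, {"claw": 37, "dx": 0, "dy": 0, "dz": 0, "wx": 0, "wy": 0, "wz": 0}, {"claw": 37, "dx": 0, "dy": 0, "dz": 0, "wx": 0, "wy": 0, "wz": 0}])

```text
clock: 20.2
position: [0.5754, 0.0068, 0.0636]
tool_rot: [-3.137, -0.001, 1.576]
wrist_force: [-0.4, 0.0, 0.1]
opening: 0.0372
```

>>> step_arm(moves=[{"claw": 36, "dx": 0, "dy": 0, "dz": 0, "wx": 0, "wy": 0, "wz": 0}, {"claw": 36, "dx": 0, "dy": 0, "dz": 0, "wx": 0, "wy": 0, "wz": 0}, {"claw": 36, "dx": 0, "dy": 0, "dz": 0, "wx": 0, "wy": 0, "wz": 0}])

```text
clock: 20.5
position: [0.5754, 0.0068, 0.0636]
tool_rot: [-3.137, -0.001, 1.576]
wrist_force: [-0.6, 0.4, -0.6]
opening: 0.0357
```

```bash
python3 st.py; python3 hz.py 2>/dev/null
```

```text
pos [0.5754 0.0068 0.0636] rot [-3.1374e+00 -1.3000e-03  1.5759e+00] F [-0.64  0.41 -0.59] T [-0.012 -0.112 -0.014] open 35.67 t 20.5 q [-0.19  0.59  1.52  0.    1.03 -0.2 ]
tool shift to axis mm: -0.08 0.1  x,y world of tool x [-0.005  1.   ] [1.    0.005]
wrist 1889 top 0.07783
top 0 top nan
wrist 1910 top 0.07787
top 0 top nan
```

>>> step_arm(moves=[{"claw": 36, "dx": 0, "dy": 0, "dz": 0.0005, "wx": 0, "wy": 0, "wz": 0.02}, {"claw": 36, "dx": 0, "dy": 0, "dz": 0.001, "wx": 0, "wy": 0, "wz": 0.04}, {"claw": 36, "dx": 0, "dy": 0, "dz": 0.0015, "wx": 0, "wy": 0, "wz": 0.06}, {"claw": 36, "dx": 0, "dy": 0, "dz": 0.002, "wx": 0, "wy": 0, "wz": 0.08}])

```text
clock: 21.1
position: [0.5754, 0.0068, 0.063]
tool_rot: [-3.137, -0.001, 1.414]
wrist_force: [0.2, 0.1, 0.6]
opening: 0.0359
```

```bash
python3 st.py; python3 hz.py 2>/dev/null; python3 - <<'E'
from h import *
# finger pads: cloud of points near the jaws in the wrist view, in tool frame
s=read_state();c=capture("wrist");P=cloud(c,np.ones((480,640),bool))
y=s["tool_rot"][2];d=P-s["position"];X=d[:,0]*np.cos(y)+d[:,1]*np.sin(y);Y=d[:,0]*np.sin(y)-d[:,1]*np.cos(y);Z=d[:,2]
for z in np.arange(-.012,.04,.004):
    m=(abs(Z-z)<.002)&(abs(X)<.014)&(abs(Y)<.06)
    print("h above TCP mm",round(z*1000),"y mm hist", {int(a):int(n) for a,n in zip(*[q for q in (np.arange(-60,60,3),np.histogram(Y[m]*1000,np.arange(-60,63,3))[0])]) if n>3})
E
```

```text
pos [0.5754 0.0068 0.063 ] rot [-3.1372e+00 -6.0000e-04  1.4143e+00] F [0.18 0.09 0.57] T [-0.058 -0.047 -0.046] open 35.9 t 21.1 q [-0.19  0.59  1.52  0.    1.03 -0.04]
tool shift to axis mm: -0.08 0.12  x,y world of tool x [0.156 0.988] [ 0.988 -0.156]
wrist 1901 top 0.07783
top 0 top nan
wrist 1898 top 0.07786
top 0 top nan
h above TCP mm -12 y mm hist {}
h above TCP mm -8 y mm hist {}
h above TCP mm -4 y mm hist {-21: 8, -18: 5, 18: 12}
h above TCP mm 0 y mm hist {-21: 9, -18: 6, 18: 10}
h above TCP mm 4 y mm hist {-21: 10, -18: 5, 18: 11}
h above TCP mm 8 y mm hist {-21: 17, -18: 10, 18: 15}
h above TCP mm 12 y mm hist {-21: 16, -18: 20, -15: 6, -12: 4, 9: 4, 12: 9, 15: 30, 18: 16}
h above TCP mm 16 y mm hist {-27: 15, -24: 12, -21: 17, -18: 268, -15: 303, -12: 297, -9: 152, -6: 89, -3: 74, 0: 89, 3: 93, 6: 176, 9: 300, 12: 296, 15: 251, 18: 58, 21: 14, 24: 19}
h above TCP mm 20 y mm hist {-30: 19, -27: 29, -24: 26, -21: 23, -18: 38, -9: 15, -6: 19, -3: 23, 0: 22, 3: 17, 6: 13, 18: 58, 21: 20, 24: 26, 27: 18, 30: 4}
h above TCP mm 24 y mm hist {-33: 11, -30: 23, -27: 25, -24: 26, -21: 22, -18: 33, -9: 23, -6: 27, -3: 22, 0: 29, 3: 24, 6: 24, 18: 61, 21: 26, 24: 31, 27: 29, 30: 15}
h above TCP mm 28 y mm hist {-33: 15, -30: 27, -27: 36, -24: 28, -21: 29, -18: 49, -9: 61, -6: 138, -3: 144, 0: 164, 3: 128, 6: 53, 18: 63, 21: 28, 24: 33, 27: 28, 30: 21}
h above TCP mm 32 y mm hist {-33: 18, -30: 30, -27: 32, -24: 28, -21: 32, -18: 47, -9: 15, -6: 54, -3: 61, 0: 64, 3: 52, 6: 16, 18: 67, 21: 33, 24: 33, 27: 29, 30: 26}
h above TCP mm 36 y mm hist {-33: 20, -30: 33, -27: 44, -24: 33, -21: 70, -18: 65, 18: 130, 21: 28, 24: 44, 27: 35, 30: 31}
```

The pads are at ±18 mm and the collar still doesn't move. I'll keep closing slowly until contact stops them; closing alone doesn't turn anything.

>>> step_arm(moves=[{"claw": 35, "dx": 0, "dy": 0, "dz": 0, "wx": 0, "wy": 0, "wz": 0}, {"claw": 34, "dx": 0, "dy": 0, "dz": 0, "wx": 0, "wy": 0, "wz": 0}, {"claw": 33, "dx": 0, "dy": 0, "dz": 0, "wx": 0, "wy": 0, "wz": 0}, {"claw": 32, "dx": 0, "dy": 0, "dz": 0, "wx": 0, "wy": 0, "wz": 0}, {"claw": 32, "dx": 0, "dy": 0, "dz": 0, "wx": 0, "wy": 0, "wz": 0}])

```text
clock: 21.85
position: [0.5754, 0.0068, 0.063]
tool_rot: [-3.137, -0.001, 1.417]
wrist_force: [0.2, 0.2, 0.0]
opening: 0.0316
```

```bash
python3 st.py; python3 hz.py 2>/dev/null; python3 - <<'E'
from h import *
c=capture("scene");u=proj(c,[[.5755,.0067,.07]])[0].astype(int);x,y=u
cv2.imwrite("pics/s2.png",cv2.resize(c["frame"][y-60:y+50,x-70:x+70,::-1],None,fx=5,fy=5,interpolation=2))
E
```

```text
pos [0.5754 0.0068 0.063 ] rot [-3.1372e+00 -6.0000e-04  1.4170e+00] F [0.16 0.22 0.02] T [-0.048 -0.076 -0.   ] open 31.63 t 21.85 q [-0.19  0.59  1.52  0.    1.03 -0.04]
tool shift to axis mm: -0.08 0.12  x,y world of tool x [0.153 0.988] [ 0.988 -0.153]
wrist 1633 top 0.07785
top 0 top nan
wrist 1605 top 0.07785
top 0 top nan
```

View pics/s2.png

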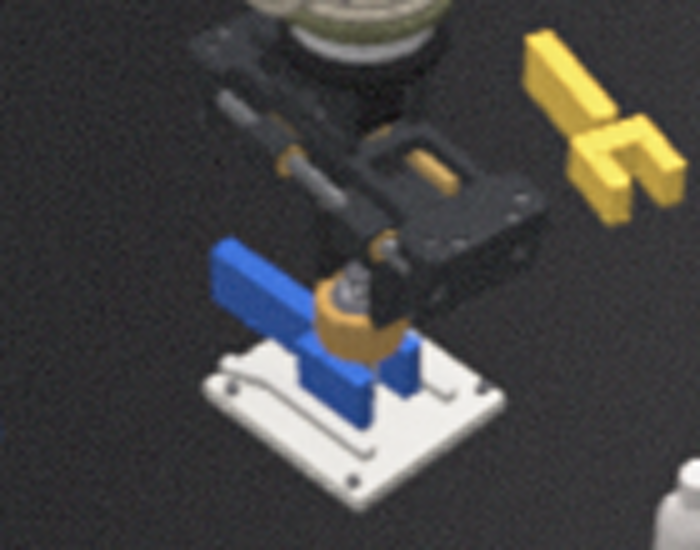

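In the scene crop, the finger (395,295) overlaps the collar visually, so contact there must be very soft or absent. I'll test how much turning couples at this squeeze.

>>> step_arm(moves=[{"claw": 30, "dx": 0, "dy": 0, "dz": 0, "wx": 0, "wy": 0, "wz": 0}, {"claw": 28, "dx": 0, "dy": 0, "dz": 0, "wx": 0, "wy": 0, "wz": 0}, {"claw": 28, "dx": 0, "dy": 0, "dz": 0, "wx": 0, "wy": 0, "wz": 0}, {"claw": 28, "dx": 0, "dy": 0, "dz": 0.0005, "wx": 0, "wy": 0, "wz": 0.03}, {"claw": 28, "dx": 0, "dy": 0, "dz": 0.0015, "wx": 0, "wy": 0, "wz": 0.06}, {"claw": 28, "dx": 0, "dy": 0, "dz": 0.0015, "wx": 0, "wy": 0, "wz": 0.06}])

```text
clock: 22.7
position: [0.5754, 0.0068, 0.0625]
tool_rot: [-3.137, -0.0, 1.296]
wrist_force: [0.6, -0.1, -0.0]
opening: 0.0278
```

```bash
python3 st.py; python3 hz.py 2>/dev/null; python3 - <<'E'
from h import *
s=read_state();c=capture("wrist");P=cloud(c,np.ones((480,640),bool))
y=s["tool_rot"][2];d=P-s["position"];X=d[:,0]*np.cos(y)+d[:,1]*np.sin(y);Y=d[:,0]*np.sin(y)-d[:,1]*np.cos(y);Z=d[:,2]
m=(Z>.019)&(Z<.026)&(abs(X)<.04)&(abs(Y)<.05)&(abs(Y)>.009)
for lo,hi in((-.05,-.009),(.009,.05)):
    q=m&(Y>lo)&(Y<hi);print("finger above collar: x mm",np.percentile(X[q]*1000,[2,50,98]).round(1),"y mm",np.percentile(Y[q]*1000,[2,50,98]).round(1),q.sum())
    q=q&(abs(X)<.009);print("   within pad",q.sum(),np.percentile(Y[q]*1000,[2,50,98]).round(1) if q.sum() else 0)
m=(Z>.010)&(Z<.016)&(np.hypot(X,Y)<.024);print("collar centre in tool mm",(X[m].min()+X[m].max())*500,(Y[m].min()+Y[m].max())*500)
E
```

```text
pos [0.5754 0.0068 0.0625] rot [-3.1372e+00 -1.0000e-04  1.2964e+00] F [ 0.62 -0.05 -0.03] T [-0.016 -0.099 -0.018] open 27.77 t 22.7 q [-0.19  0.59  1.52  0.    1.03  0.08]
tool shift to axis mm: -0.04 0.11  x,y world of tool x [0.271 0.963] [ 0.963 -0.271]
wrist 1351 top 0.07781
top 0 top nan
wrist 1332 top 0.07786
top 0 top nan
finger above collar: x mm [-5.8 10.2 12. ] y mm [-26.8 -19.  -13.8] 239
   within pad 48 [-14.  -13.9 -13.8]
finger above collar: x mm [-5.9 10.3 12. ] y mm [14.1 19.2 27.2] 242
   within pad 46 [14.  14.1 14.3]
collar centre in tool mm 1.3981559778723749 -0.16388131609495515
```

>>> step_arm(moves=[{"claw": 26, "dx": 0, "dy": 0, "dz": 0, "wx": 0, "wy": 0, "wz": 0}, {"claw": 24, "dx": 0, "dy": 0, "dz": 0, "wx": 0, "wy": 0, "wz": 0}, {"claw": 22, "dx": 0, "dy": 0, "dz": 0, "wx": 0, "wy": 0, "wz": 0}, {"claw": 20, "dx": 0, "dy": 0, "dz": 0, "wx": 0, "wy": 0, "wz": 0}, {"claw": 20, "dx": 0, "dy": 0, "dz": 0, "wx": 0, "wy": 0, "wz": 0}])

```text
clock: 23.45
position: [0.5754, 0.0068, 0.0625]
tool_rot: [-3.137, -0.0, 1.298]
wrist_force: [-0.1, 0.5, -0.3]
opening: 0.0197
```

```bash
python3 st.py; python3 hz.py 2>/dev/null
```

```text
pos [0.5754 0.0068 0.0625] rot [-3.1372e+00 -1.0000e-04  1.2979e+00] F [-0.08  0.55 -0.27] T [-0.017 -0.063 -0.004] open 19.73 t 23.45 q [-0.19  0.59  1.52  0.    1.03  0.08]
tool shift to axis mm: -0.09 0.11  x,y world of tool x [0.269 0.963] [ 0.963 -0.269]
wrist 1132 top 0.07783
top 0 top nan
wrist 1155 top 0.07781
top 0 top nan
```

>>> step_arm(moves=[{"claw": 18, "dx": 0, "dy": 0, "dz": 0, "wx": 0, "wy": 0, "wz": 0}, {"claw": 16, "dx": 0, "dy": 0, "dz": 0, "wx": 0, "wy": 0, "wz": 0}, {"claw": 15, "dx": 0, "dy": 0, "dz": 0, "wx": 0, "wy": 0, "wz": 0}, {"claw": 14, "dx": 0, "dy": 0, "dz": 0, "wx": 0, "wy": 0, "wz": 0}, {"claw": 13, "dx": 0, "dy": 0, "dz": 0, "wx": 0, "wy": 0, "wz": 0}, {"claw": 13, "dx": 0, "dy": 0, "dz": 0, "wx": 0, "wy": 0, "wz": 0}])

```text
clock: 24.25
position: [0.5751, 0.0069, 0.0625]
tool_rot: [-3.136, -0.0, 1.298]
wrist_force: [-3.3, 0.1, 3.1]
opening: 0.015
```

```bash
python3 st.py; python3 hz.py 2>/dev/null; python3 - <<'E'
from h import *
c=capture("wrist");o=np.hstack([cv2.resize(c["frame"][200:420,180:460],(430,338)),])
d=capture("scene");x,y=proj(d,[[.5755,.0067,.07]])[0].astype(int)
e=cv2.resize(d["frame"][y-45:y+40,x-45:x+45],(358,338),interpolation=2)
cv2.imwrite("pics/k3.png",np.hstack([o,e])[:,:,::-1])
E
```

```text
pos [0.5751 0.0069 0.0625] rot [-3.1364 -0.      1.2979] F [-3.32  0.13  3.07] T [ 0.05   0.571 -0.052] open 14.98 t 24.25 q [-0.19  0.59  1.52  0.    1.03  0.08]
tool shift to axis mm: -0.07 0.42  x,y world of tool x [0.27  0.963] [ 0.963 -0.27 ]
wrist 1045 top 0.07782
top 0 top nan
wrist 1038 top 0.07785
top 0 top nan
```

View pics/k3.png

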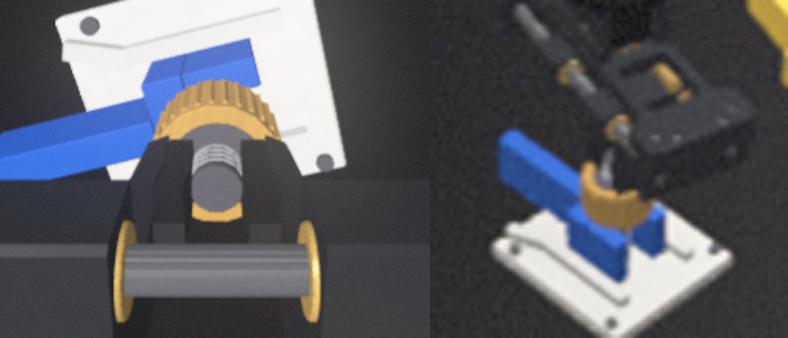

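Left: the fingers are on the bare post at (215,190), above the brass. Right: the finger ends near the collar's rim. So the fingertips may really end higher than stated. I'll measure the fingertip height from depth.

```bash
cat > tip.py <<'E'
from h import *
s=read_state();print("TCP",np.round(s["position"],4),s["opening"])
y=s["tool_rot"][2]
for k in("scene","top","wrist"):
    c=capture(k);f=c["frame"].astype(int);dark=(f.max(2)<110)&(f.max(2)-f.min(2)<30)
    P=cloud(c,dark);d=P-s["position"]
    X=d[:,0]*np.cos(y)+d[:,1]*np.sin(y);Y=d[:,0]*np.sin(y)-d[:,1]*np.cos(y);Z=d[:,2]
    for lo,hi in((-.045,-.006),(.006,.045)):
        m=(abs(X)<.02)&(Y>lo)&(Y<hi)&(P[:,2]>.03)&(Z<.08)
        if m.sum()>5:
            i=np.argsort(Z[m])[:6]
            print(k,"side",lo,"n",m.sum(),"z rel TCP mm pct1,5,20",np.percentile(Z[m]*1000,[1,5,20]).round(1),"lowest (x,y,z)",(np.c_[X[m],Y[m],Z[m]][i]*1000).round(0).tolist())
E
python3 tip.py
```

```text
TCP [0.5751 0.0069 0.0625] 0.01497224478410054
scene side -0.045 n 26 z rel TCP mm pct1,5,20 [15.2 17.5 22.4] lowest (x,y,z) [[-6.0, -6.0, 14.0], [-6.0, -15.0, 17.0], [-6.0, -10.0, 18.0], [-6.0, -6.0, 21.0], [-4.0, -9.0, 22.0], [-7.0, -13.0, 22.0]]
scene side 0.006 n 75 z rel TCP mm pct1,5,20 [-26.4   2.9  23. ] lowest (x,y,z) [[6.0, 11.0, -27.0], [2.0, 13.0, -26.0], [-7.0, 20.0, -13.0], [7.0, 24.0, -9.0], [7.0, 24.0, 8.0], [-5.0, 6.0, 11.0]]
wrist side -0.045 n 2615 z rel TCP mm pct1,5,20 [17.1 21.7 32.6] lowest (x,y,z) [[10.0, -10.0, 15.0], [10.0, -10.0, 15.0], [10.0, -7.0, 16.0], [11.0, -8.0, 16.0], [10.0, -9.0, 16.0], [10.0, -7.0, 16.0]]
wrist side 0.006 n 2620 z rel TCP mm pct1,5,20 [17.4 21.5 32.8] lowest (x,y,z) [[10.0, 9.0, 15.0], [10.0, 14.0, 15.0], [10.0, 13.0, 15.0], [10.0, 18.0, 15.0], [10.0, 11.0, 16.0], [10.0, 12.0, 16.0]]
```

>>> step_arm(moves=[{"claw": 17, "dx": 0, "dy": 0, "dz": 0, "wx": 0, "wy": 0, "wz": 0}, {"claw": 26, "dx": 0, "dy": 0, "dz": 0, "wx": 0, "wy": 0, "wz": 0}, {"claw": 40, "dx": 0, "dy": 0, "dz": 0, "wx": 0, "wy": 0, "wz": 0}, {"claw": 60, "dx": 0, "dy": 0, "dz": 0, "wx": 0, "wy": 0, "wz": 0}, {"claw": 60, "dx": 0, "dy": 0, "dz": 0, "wx": 0, "wy": 0, "wz": 0}, {"claw": 60, "dx": 0, "dy": 0, "dz": -0.05, "wx": 0, "wy": 0, "wz": 0}, {"claw": 60, "dx": 0, "dy": 0, "dz": -0.15, "wx": 0, "wy": 0, "wz": 0}, {"claw": 60, "dx": 0, "dy": 0, "dz": -0.2, "wx": 0, "wy": 0, "wz": 0}, {"claw": 60, "dx": 0, "dy": 0, "dz": -0.2, "wx": 0, "wy": 0, "wz": 0}])

```text
clock: 25.6
position: [0.5765, 0.0066, 0.1245]
tool_rot: [-3.141, -0.0, 1.298]
wrist_force: [-0.4, -0.2, -0.1]
opening: 0.0598
```

```bash
python3 - <<'E'
from h import *
s=read_state();print("TCP",np.round(s["position"],4),s["opening"],s["clock"],nose_length)
y=s["tool_rot"][2]
for k in("wrist","scene"):
    c=capture(k);P=cloud(c,np.ones((480,640),bool));d=P-s["position"]
    X=d[:,0]*np.cos(y)+d[:,1]*np.sin(y);Y=d[:,0]*np.sin(y)-d[:,1]*np.cos(y);Z=d[:,2]
    for lo,hi in((-.062,-.027),(.027,.062)):
        m=(abs(X)<.02)&(Y>lo)&(Y<hi)&(P[:,2]>.085)&(Z<.06)
        if m.sum()>5:print(k,lo,m.sum(),"h above TCP mm pct .5,2,5,20",np.percentile(Z[m]*1000,[.5,2,5,20]).round(1),"x",np.percentile(X[m]*1000,[2,50,98]).round(1),"y",np.percentile(Y[m]*1000,[2,50,98]).round(1))
E
python3 hz.py 2>/dev/null
```

```text
TCP [0.5765 0.0066 0.1245] 0.05981411911405635 25.6 0.011
wrist -0.062 2765 h above TCP mm pct .5,2,5,20 [16.2 17.6 19.8 29.1] x [-6.1 10.4 12.5] y [-45.  -34.6 -29.8]
wrist 0.027 2796 h above TCP mm pct .5,2,5,20 [16.1 17.5 19.7 28.9] x [-5.9 10.5 12.5] y [30.  34.9 45.3]
scene -0.062 114 h above TCP mm pct .5,2,5,20 [12.2 13.2 16.1 22.4] x [-8.4 -4.3 11.5] y [-43.5 -31.8 -27.2]
scene 0.027 65 h above TCP mm pct .5,2,5,20 [12.  14.1 15.8 21. ] x [-8.  -2.5 13.9] y [31.9 44.8 48.1]
wrist 1162 top 0.07807
top 0 top nan
wrist 1184 top 0.07792
top 0 top nan
```

Confirmed by two cameras: the fingertips are about 15 mm above the reported TCP, not 11 mm below it as stated. So the fingers were closing above the collar. I'll go 26 mm lower relative to the earlier plan, with a ~12 mm overlap to keep the body clear of the post.

>>> step_arm(moves=[{"claw": 60, "dx": -0.001, "dy": -0.005, "dz": 0.06, "wx": 0, "wy": 0, "wz": 0}, {"claw": 60, "dx": -0.001, "dy": -0.005, "dz": 0.12, "wx": 0, "wy": 0, "wz": 0}, {"claw": 60, "dx": -0.001, "dy": -0.005, "dz": 0.18, "wx": 0, "wy": 0, "wz": 0}, {"claw": 60, "dx": -0.001, "dy": -0.005, "dz": 0.22, "wx": 0, "wy": 0, "wz": 0}, {"claw": 60, "dx": -0.001, "dy": -0.005, "dz": 0.248, "wx": 0, "wy": 0, "wz": 0}, {"claw": 50, "dx": -0.001, "dy": -0.005, "dz": 0.248, "wx": 0, "wy": 0, "wz": 0}, {"claw": 46, "dx": -0.001, "dy": -0.005, "dz": 0.248, "wx": 0, "wy": 0, "wz": 0}, {"claw": 44, "dx": -0.001, "dy": -0.005, "dz": 0.248, "wx": 0, "wy": 0, "wz": 0}, {"claw": 43, "dx": -0.001, "dy": -0.005, "dz": 0.248, "wx": 0, "wy": 0, "wz": 0}, {"claw": 43, "dx": -0.001, "dy": -0.005, "dz": 0.248, "wx": 0, "wy": 0, "wz": 0}])

```text
clock: 26.9
position: [0.5743, 0.0068, 0.0478]
tool_rot: [-3.139, -0.0, 1.298]
wrist_force: [6.1, -1.0, -2.3]
opening: 0.0428
```

```bash
python3 st.py; python3 hz.py 2>/dev/null
```

```text
pos [0.5743 0.0068 0.0478] rot [-3.1385e+00 -2.0000e-04  1.2977e+00] F [ 6.09 -0.97 -2.3 ] T [-0.155 -0.933  0.034] open 42.8 t 26.9 q [-0.19  0.61  1.54  0.    1.    0.08]
tool shift to axis mm: 0.27 1.17  x,y world of tool x [0.27  0.963] [ 0.963 -0.27 ]
wrist 2422 top 0.07783
top 0 top nan
wrist 2418 top 0.07784
top 0 top nan
```

>>> step_arm(moves=[{"claw": 42.5, "dx": 0, "dy": 0, "dz": 0, "wx": 0, "wy": 0, "wz": 0}, {"claw": 42, "dx": 0, "dy": 0, "dz": 0, "wx": 0, "wy": 0, "wz": 0}, {"claw": 41.5, "dx": 0, "dy": 0, "dz": 0, "wx": 0, "wy": 0, "wz": 0}, {"claw": 41.5, "dx": 0, "dy": 0, "dz": 0, "wx": 0, "wy": 0, "wz": 0}, {"claw": 41.5, "dx": 0, "dy": 0, "dz": 0, "wx": 0, "wy": 0, "wz": 0}])

```text
clock: 27.6
position: [0.575, 0.0066, 0.0484]
tool_rot: [-3.141, -0.0, 1.298]
wrist_force: [4.0, -1.4, 4.1]
opening: 0.0416
```

```bash
python3 st.py
```

```text
pos [0.575  0.0066 0.0484] rot [-3.1405e+00 -3.0000e-04  1.2977e+00] F [ 3.98 -1.42  4.15] T [-0.239 -0.781  0.041] open 41.62 t 27.6 q [-0.19  0.61  1.54  0.    1.    0.08]
tool shift to axis mm: 0.27 0.47  x,y world of tool x [0.27  0.963] [ 0.963 -0.27 ]
```

Now there is contact. I'll re-centre by the felt 4 N, then try a small turn with a light grip.

>>> step_arm(moves=[{"claw": 42, "dx": 0, "dy": 0.002, "dz": 0, "wx": 0, "wy": 0, "wz": 0}, {"claw": 41.3, "dx": 0, "dy": 0.002, "dz": 0, "wx": 0, "wy": 0, "wz": 0}, {"claw": 41.3, "dx": 0, "dy": 0.002, "dz": 0, "wx": 0, "wy": 0, "wz": 0}, {"claw": 41.3, "dx": 0, "dy": 0.002, "dz": 0, "wx": 0, "wy": 0, "wz": 0}])

```text
clock: 28.0
position: [0.5751, 0.0066, 0.0483]
tool_rot: [-3.139, -0.0, 1.298]
wrist_force: [-2.0, 0.7, 3.6]
opening: 0.0417
```

```bash
python3 st.py
```

```text
pos [0.5751 0.0066 0.0483] rot [-3.1392e+00 -2.0000e-04  1.2978e+00] F [-1.96  0.71  3.6 ] T [-0.034  0.228 -0.005] open 41.69 t 28.0 q [-0.19  0.61  1.54  0.    1.    0.08]
tool shift to axis mm: 0.25 0.36  x,y world of tool x [0.27  0.963] [ 0.963 -0.27 ]
```

>>> step_arm(moves=[{"claw": 41.3, "dx": 0, "dy": 0, "dz": 0.0005, "wx": 0, "wy": 0, "wz": 0.03}, {"claw": 41.3, "dx": 0, "dy": 0, "dz": 0.001, "wx": 0, "wy": 0, "wz": 0.06}, {"claw": 41.3, "dx": 0, "dy": 0, "dz": 0.0015, "wx": 0, "wy": 0, "wz": 0.09}, {"claw": 41.3, "dx": 0, "dy": 0, "dz": 0.0025, "wx": 0, "wy": 0, "wz": 0.12}])

```text
clock: 28.4
position: [0.5751, 0.0066, 0.0474]
tool_rot: [-3.139, 0.0, 1.055]
wrist_force: [1.0, -1.0, 1.4]
opening: 0.0416
```

```bash
python3 st.py;python3 hz.py 2>/dev/null
```

```text
pos [0.5751 0.0066 0.0474] rot [-3.1392e+00  4.0000e-04  1.0554e+00] F [ 1.04 -0.97  1.44] T [-0.119 -0.193  0.009] open 41.6 t 28.4 q [-0.19  0.61  1.54  0.    1.    0.32]
tool shift to axis mm: 0.34 0.3  x,y world of tool x [0.493 0.87 ] [ 0.87  -0.493]
wrist 2374 top 0.07689
top 0 top nan
wrist 2376 top 0.0769
top 0 top nan
```

The collar turns with the grip (0.94 mm down for 0.243 rad, as the thread predicts). About 6.2 mm remains, so I'll turn 1.3 rad (5 mm), then go by feel.

>>> step_arm(moves=[{"claw": 41.3, "dx": 0, "dy": 0, "dz": 0.0017, "wx": 0, "wy": 0, "wz": 0.065}, {"claw": 41.3, "dx": 0, "dy": 0, "dz": 0.0033, "wx": 0, "wy": 0, "wz": 0.13}, {"claw": 41.3, "dx": 0, "dy": 0, "dz": 0.005, "wx": 0, "wy": 0, "wz": 0.195}, {"claw": 41.3, "dx": 0, "dy": 0, "dz": 0.0067, "wx": 0, "wy": 0, "wz": 0.26}, {"claw": 41.3, "dx": 0, "dy": 0, "dz": 0.0083, "wx": 0, "wy": 0, "wz": 0.325}, {"claw": 41.3, "dx": 0, "dy": 0, "dz": 0.01, "wx": 0, "wy": 0, "wz": 0.39}, {"claw": 41.3, "dx": 0, "dy": 0, "dz": 0.0117, "wx": 0, "wy": 0, "wz": 0.455}, {"claw": 41.3, "dx": 0, "dy": 0, "dz": 0.0133, "wx": 0, "wy": 0, "wz": 0.52}, {"claw": 41.3, "dx": 0, "dy": 0, "dz": 0.015, "wx": 0, "wy": 0, "wz": 0.585}, {"claw": 41.3, "dx": 0, "dy": 0, "dz": 0.0167, "wx": 0, "wy": 0, "wz": 0.65}])

```text
clock: 29.6
position: [0.5752, 0.0064, 0.0425]
tool_rot: [-3.141, 0.002, -0.245]
wrist_force: [0.6, -1.1, 1.0]
opening: 0.0417
```

```bash
python3 st.py;python3 hz.py 2>/dev/null
```

```text
pos [0.5752 0.0064 0.0425] rot [-3.1414e+00  2.1000e-03 -2.4450e-01] F [ 0.6  -1.14  0.98] T [-0.087 -0.132  0.049] open 41.66 t 29.6 q [-0.19  0.62  1.54  0.    0.98  1.62]
tool shift to axis mm: 0.25 -0.37  x,y world of tool x [ 0.97  -0.242] [-0.242 -0.97 ]
wrist 2149 top 0.07208
top 0 top nan
wrist 2145 top 0.07209
top 0 top nan
```

>>> step_arm(moves=[{"claw": 41.3, "dx": 0, "dy": 0, "dz": 0.001, "wx": 0, "wy": 0, "wz": 0.04}, {"claw": 41.3, "dx": 0, "dy": 0, "dz": 0.002, "wx": 0, "wy": 0, "wz": 0.08}, {"claw": 41.3, "dx": 0, "dy": 0, "dz": 0.0025, "wx": 0, "wy": 0, "wz": 0.1}])

```text
clock: 30.1
position: [0.5752, 0.0064, 0.0417]
tool_rot: [3.141, 0.002, -0.436]
wrist_force: [1.0, -0.8, 1.1]
opening: 0.0415
```

```bash
cat > feel.py <<'E'
from h import *
T=[];F=[]
for i in range(4):
    c=capture("wrist");s=read_state();T.append(s["ft_torque"][2]);F.append(s["wrist_force"])
    f=cv2.cvtColor(c["frame"],cv2.COLOR_RGB2HSV);m=(f[...,0]>10)&(f[...,0]<28)&(f[...,1]>90)
    P=cloud(c,m);r=np.hypot(P[:,0]-.5755,P[:,1]-.0067);P=P[(r<.024)&(r>.0145)&(P[:,2]>.06)]
    h,e=np.histogram(P[:,2],np.arange(.06,.09,.0005));j=h.argmax();Q=P[abs(P[:,2]-e[j]-.00025)<.0012]
    H=Q[:,2].mean() if i==0 else (H*i+Q[:,2].mean())/(i+1)
print("Tz",np.round(T,3),"mean",np.mean(T).round(4),"F",np.mean(F,0).round(2),"top mm",round(H*1000,3),"yaw",s["tool_rot"][2].round(4),"pos",np.round(s["position"],4),"open",round(s["opening"]*1000,2),"t",s["clock"])
E
python3 feel.py
```

```text
Tz [-0.006 -0.083 -0.09  -0.037] mean -0.054 F [ 0.82 -1.62  1.74] top mm 71.272 yaw -0.4338 pos [0.5751 0.0064 0.0417] open 41.26 t 30.3
```

>>> step_arm(moves=[{"claw": 41.3, "dx": 0, "dy": 0, "dz": 0.0005, "wx": 0, "wy": 0, "wz": 0.015}, {"claw": 41.3, "dx": 0, "dy": 0, "dz": 0.0007, "wx": 0, "wy": 0, "wz": 0.03}])

```text
clock: 30.5
position: [0.5751, 0.0063, 0.0415]
tool_rot: [3.141, 0.002, -0.495]
wrist_force: [1.3, -1.7, 2.1]
opening: 0.0416
```

```bash
python3 feel.py
```

```text
Tz [-0.019 -0.016 -0.066 -0.065] mean -0.0413 F [ 0.46 -1.45  1.9 ] top mm 71.098 yaw -0.4935 pos [0.5752 0.0063 0.0415] open 41.44 t 30.7
```

>>> step_arm(moves=[{"claw": 41.6, "dx": 0, "dy": 0, "dz": 0, "wx": 0, "wy": 0, "wz": 0}, {"claw": 41.6, "dx": 0, "dy": 0, "dz": 0.0003, "wx": 0, "wy": 0, "wz": 0.015}, {"claw": 41.6, "dx": 0, "dy": 0, "dz": 0.0005, "wx": 0, "wy": 0, "wz": 0.03}])

```text
clock: 31.0
position: [0.5751, 0.0063, 0.0413]
tool_rot: [3.141, 0.002, -0.556]
wrist_force: [1.4, -1.9, 0.9]
opening: 0.0417
```

```bash
python3 feel.py
```

```text
Tz [ 0.032 -0.091 -0.085 -0.064] mean -0.0518 F [ 1.59 -1.56  0.58] top mm 70.806 yaw -0.5535 pos [0.5751 0.0064 0.0413] open 41.83 t 31.2
```

>>> step_arm(moves=[{"claw": 41.6, "dx": 0, "dy": 0, "dz": 0, "wx": 0, "wy": 0, "wz": 0.01}, {"claw": 41.6, "dx": 0, "dy": 0, "dz": 0.0003, "wx": 0, "wy": 0, "wz": 0.02}])

```text
clock: 31.4
position: [0.5751, 0.0063, 0.0412]
tool_rot: [3.141, 0.002, -0.595]
wrist_force: [0.7, -1.8, 1.3]
opening: 0.0413
```

```bash
python3 feel.py
```

```text
Tz [ 0.087  0.056 -0.035 -0.003] mean 0.0261 F [ 1.16 -2.09  0.94] top mm 70.721 yaw -0.5935 pos [0.5751 0.0063 0.0412] open 41.55 t 31.6
```

>>> step_arm(moves=[{"claw": 41.6, "dx": 0, "dy": 0, "dz": 0, "wx": 0, "wy": 0, "wz": 0.01}, {"claw": 41.6, "dx": 0, "dy": 0, "dz": 0.0003, "wx": 0, "wy": 0, "wz": 0.02}])

```text
clock: 31.8
position: [0.575, 0.0064, 0.0412]
tool_rot: [3.141, 0.002, -0.635]
wrist_force: [0.4, -0.5, 2.2]
opening: 0.0417
```

```bash
python3 feel.py
```

```text
Tz [0.234 0.139 0.152 0.093] mean 0.1546 F [ 0.58 -1.34  1.76] top mm 70.669 yaw -0.6335 pos [0.5751 0.0064 0.0412] open 41.8 t 32.0
```

>>> step_arm(moves=[{"claw": 41.6, "dx": 0, "dy": 0, "dz": 0, "wx": 0, "wy": 0, "wz": 0.01}, {"claw": 41.6, "dx": 0, "dy": 0, "dz": 0.0003, "wx": 0, "wy": 0, "wz": 0.02}])

```text
clock: 32.2
position: [0.575, 0.0064, 0.0411]
tool_rot: [3.141, 0.002, -0.675]
wrist_force: [-0.9, -1.2, 2.4]
opening: 0.042
```

```bash
python3 feel.py
```

```text
Tz [0.165 0.12  0.16  0.114] mean 0.1399 F [-0.31 -1.5   3.05] top mm 70.672 yaw -0.6735 pos [0.575  0.0064 0.0411] open 41.72 t 32.4
```

Torque rose to about 0.15 N m and then stayed flat while the fingers slipped. The collar's height also stopped changing (70.67 mm), so it's nipped at the light-grip limit. I'll release gently, rise and check.

>>> step_arm(moves=[{"claw": 42.5, "dx": 0, "dy": 0, "dz": 0, "wx": 0, "wy": 0, "wz": 0}, {"claw": 44, "dx": 0, "dy": 0, "dz": 0, "wx": 0, "wy": 0, "wz": 0}, {"claw": 50, "dx": 0, "dy": 0, "dz": 0, "wx": 0, "wy": 0, "wz": 0}, {"claw": 60, "dx": 0, "dy": 0, "dz": 0, "wx": 0, "wy": 0, "wz": 0}, {"claw": 60, "dx": 0, "dy": 0, "dz": 0, "wx": 0, "wy": 0, "wz": 0}])

```text
clock: 32.9
position: [0.575, 0.0065, 0.041]
tool_rot: [3.141, 0.003, -0.674]
wrist_force: [-0.2, 0.5, -0.1]
opening: 0.0597
```

```bash
python3 feel.py
```

```text
Tz [ 0.012  0.019  0.036 -0.007] mean 0.0151 F [ 0.04 -0.02  0.13] top mm 70.674 yaw -0.6736 pos [0.575  0.0064 0.0411] open 59.96 t 33.1
```

>>> step_arm(moves=[{"claw": 60, "dx": 0, "dy": 0, "dz": -0.06, "wx": 0, "wy": 0, "wz": 0}, {"claw": 60, "dx": 0, "dy": 0, "dz": -0.15, "wx": 0, "wy": 0, "wz": 0}, {"claw": 60, "dx": 0, "dy": 0, "dz": -0.3, "wx": 0, "wy": 0, "wz": 0}, {"claw": 60, "dx": 0, "dy": 0, "dz": -0.45, "wx": 0, "wy": 0, "wz": 0}, {"claw": 60, "dx": -0.25, "dy": 0, "dz": -0.45, "wx": 0, "wy": 0, "wz": 0}, {"claw": 60, "dx": -0.25, "dy": 0, "dz": -0.45, "wx": 0, "wy": 0, "wz": 0}, {"claw": 60, "dx": -0.25, "dy": 0, "dz": -0.45, "wx": 0, "wy": 0, "wz": 0}])

```text
clock: 33.8
position: [0.515, 0.0547, 0.1769]
tool_rot: [3.141, 0.003, -0.671]
wrist_force: [1.0, -0.5, -0.1]
opening: 0.0601
```

```bash
python3 feel.py; python3 - <<'E'
from h import *
for k in("wrist","top"):
    c=capture(k);f=c["frame"].astype(int);m=(f[...,2]>110)&(f[...,2]-f[...,0]>60)
    P=cloud(c,m);P=P[(P[:,2]>.025)&(P[:,0]>.45)&(P[:,0]<.60)&(abs(P[:,1]-.007)<.035)]
    t=P[P[:,0]<.545];t=t[t[:,2]>np.median(t[:,2])-.003]
    print(k,"n",len(t),"tail yaw",np.polyfit(t[:,0]-.5,t[:,1],1).round(4),"slope z(x)",np.polyfit(t[:,0]-.5,t[:,2],1).round(4),"tail end x",t[:,0].min().round(4))
    for l,o in(("yellow_gauge",(.521,.233)),("reagent",(.76,.036)),("canister",(.753,.121)),("beaker",(.747,-.11)),("carton",(.667,.378)),("reader",(.53,-.425))):
        if k=="top":
            for d in trace(c,l)[:1]:
                Q=cloud(c,d["mask"]);h=np.percentile(Q[:,2],90);print("  ",l,Q[Q[:,2]>h-.008].mean(0).round(3),"was",o)
E
```

```text
Tz [ 0.031  0.033 -0.017 -0.046] mean 0.0003 F [ 0.12 -0.2  -0.01] top mm 70.731 yaw -0.6741 pos [0.5174 0.0525 0.1761] open 60.28 t 34.0
wrist n 1159 tail yaw [-0.0176  0.0095] slope z(x) [-0.0004  0.0448] tail end x 0.4748
  return _methods._mean(a, axis=axis, dtype=dtype,
  ret = ret.dtype.type(ret / rcount)
Traceback (most recent call last):
TypeError: expected non-empty vector for x
```

```bash
python3 -c "
from station import *
print(close_job())"
```

```text
the job is handed in; nothing more can be done
None
```

The job is handed in at about 34 s of the 72 s allowed. The largest blue gauge is home against the post and nipped by the collar; I have no verdict from the system.

**What I did**
- I gripped the gauge by its tail and slid it along the channel until I felt contact with the post at about 7 N. Then I set it down and let go.
- I turned the collar about 2 rad clockwise with a light grip. I stopped when the torque levelled off at about 0.14 N m with the fingers slipping, and the collar had stopped descending.

**Last checks**
- **Collar:** its top was at 70.67 mm before and after release, within the camera's bias of the 70 mm expected for a seated collar.
- **Gauge:** flat (slope 0.0004), with its origin near x = 0.575, at the post. Its yaw measured -0.018 rad, about 0.01 off the channel.
- **Robot:** clear of everything, with about zero wrist force.

**What went wrong or is uncertain**
- **First entry:** the fork tips hit the front edge of the foot with about 34 N at the wrist, because the gauge drooped in the grip. The gauge slid back in the grip, so I regrasped it and went in higher and level. This was against the foot, not the post.
- **Fingertip position:** two cameras showed the fingertips about 15 mm above the reported TCP, not 11 mm beyond it. My first attempts at the collar closed above it, and once closed lightly on the bare post.
- **Nip force:** I judged it only from torque and height. It is probably 10–15 N, and about 20 N at most.
- **Bystanders and yellow gauge:** my final position check failed in the script, so they were not measured again. Nothing in the moves came near them.

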